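# Swap the failed capacitor in the transport cradle

## Task

The capacitor with the red band, one of the two in the grey transport cradle, has failed its test. Take the orange terminal hood and the aluminium hold-down bar off the cradle and stand both, grip lug up, side by side on the blue mat, put the red-banded capacitor into the red reject tray and seat the green-banded spare in the empty saddle, its brass stud pointing the same way as its neighbour's; only then put the bar back down in its two slotted brackets and the hood back down over the studs. Leave the unmarked capacitor in its saddle, and leave the tape roll and the solder spool where they are.

Things in the scene. Friction and masses are not known exactly. Their poses are not given: they have to be found in the camera images.
- cradle: Grey sheet-metal cradle, fixed; base 268 (x) x 132 (y) x 6 mm, y = -62 to 70; origin on its underside. Its -y side (low lip) has the studs and hood and faces the robot. Two saddles (black rails to 19 mm high): a capacitor's origin sits at x = 48 or -48, y = 10, z = 6 mm, axes parallel, 5 mm play. Slotted brackets 102 mm high at x = +-115, y = 43; black hood locating blocks inside x = +-111, 24 mm high.
- hold_bar: Aluminium flat 236 (x) x 24 (y) x 6 mm on two pads 4 mm thick; in its middle a black grip lug 44 (x) x 16 (y) mm, z = 10 to 50 mm: pinch across y. Origin: centre of the pads' underside. 0.16 kg. Home: origin at cradle x = 0, y = 43, z = 74 mm, along cradle x, either way round, ends in the bracket slots (35 mm wide, flared at the top), 2 mm above the capacitors.
- hood: Orange hood 240 (x) x 44 (y) x 74 mm, 3 mm walls: top, front (-y), two ends; open below and at the back (+y). Origin: centre of its underside. Orange grip lug on top 44 (x) x 16 (y) mm, z = 74 to 96 mm: pinch across y. 0.14 kg. Home: on the base, origin at cradle x = 0, y = -30, z = 6 mm, axes parallel, 6 mm play: front wall between lip and blocks, top over the capacitors' stud ends.
- cap_failed: White film capacitor with black ends and a red band, lying in either saddle. Lies along its y: solid x -28 to 28, y -31 to 45, z 0 to 66 mm; thin brass stud on the -y end to y = -46 mm. Origin on its underside, z up. Grasp across x (56 mm). 0.19 kg.
- cap_good: The same kind of capacitor without a band, in the other saddle; it stays there.
- cap_spare: The same kind of capacitor with a green band, lying on the table top; same size, origin and axes (stud at -y); grasp across x (56 mm). Goes into the failed one's saddle, stud to the cradle's -y side.
- mat: Blue mat, fixed, 130 (x) x 240 (y) x 3 mm, parking place for hood and bar, side by side with their lengths along its y. Origin: centre of its underside. Behind it stands a fixed grey chassis 0.5 m tall (world x > 0.61, y < -0.08 m, and from x > 0.50 where y < -0.40 m): carry things round its front. A toggle clamp 72 mm high stands at x = 0.5, y > 0.24 m.
- reject_tray: Red open tray, fixed, 130 (x) x 140 (y) x 18 mm outside, walls and floor 4 mm. Origin: centre of its underside.
- solder_spool: Spool of solder wire with black flanges, 52 x 76 x 42 mm, a bystander.
- tape_roll: Yellow tape roll lying flat, 63 mm wide, 20 mm high, a bystander.

How it is judged:
By the outcome, as a careful person would: the job done as asked, in the order asked, and still so for the second after the job is handed in, with the robot touching nothing.
It also fails if it takes over 144 s, if anything falls off the work surface, if the arm or the gripper's body presses on something with over 40 N, if the wrist force passes 120 N, or if a joint passes its speed limit or range.

## Robot

A 7-joint arm with a two-finger parallel gripper is mounted at the origin on a cart in front of the work surface, level with it; the furniture and walls round the work are solid. World frame = base frame: x ahead of the robot, y to its left, z up, the work surface at z = 0. Lengths are in m, angles in rad, forces in N, time in s.
With the tool pointing down it reaches from about 0.425 to 0.825 m from the base axis. Payload 3.6 kg.
Tool frame: the origin (TCP) lies at the very end of the fingers, on their centre line; the grasp point (between the pads) lies 19 mm behind it (bot.hold_point_z is the distance from the TCP to the grasp point, in m); z points along the fingers, y is the line along which they close (so a half turn about z gives the same grasp; the last joint's range is limited). The gripper opens to 93 mm and grips with 3 to 60 N. Pads are 15 mm wide; open, the fingers measure 128 mm over their backs; the gripper's body (75 mm by 188 mm) begins 65 mm behind the grasp point.
Start: joints at [-1.139, 0.615, -0.013, 1.423, 0.008, 1.103, -0.04], TCP at [0.287, 0.583, 0.197] pointing down, gripper open.
Joint ranges: [-3.12, 3.12], [-0.3, 2.06], [-1.34, 1.32], [0.26, 2.42], [-1.36, 4.5], [0.01, 1.98], [-2.84, 2.84]. Speed limits (rad/s): [2.79, 2.79, 3.14, 3.14, 3.14, 3.14, 3.14].

## Interface

Orientations are given as a unit quaternion [x, y, z, w].
In Python, from plant import bot gives the robot as it stands.
- The arm moves only by the tool jog_arm, never from a script. Its argument "increments" is a list of rows, each an object with "offset": the shift along the tool's x, y, z in m, a list of three; "turn": the turn about the tool's z in rad. A call has 1 to 20 rows; each row shifts and turns the commanded pose from where the row before left it, along the tool's axes as they then stand; what a row does not reach is not made up. A row lasts 1/8 s, in which the tool goes at most 62.5 mm and 10.7 degrees, less where a joint would pass 70% of its speed; a pose out of reach is approached as far as the arm can. A call is refused whole if a number of a shift passes 0.0625 or a number of a turn 0.188, either way. A call with a gripper value outside its range is refused whole. "claw" is the opening, from 0 (shut) to 1 (fully open), set as the call begins (left out, the last holds). The fingers move at their own pace and stop on an object; "grip_force" is the grip in N (left out, the last holds). Time passes only in rows, so rows that do not move let the fingers close. It gives the time, the measured TCP pose, the force, the opening and the grip force at its end, in the units of the state.
- bot.get_state(): the state, without advancing time (a new reading comes with each control period).
- bot.read_camera(name): name is "scene" or "top"; returns a dict with "frame" (480x640x3 uint8, blue, green, red), "intrinsics" (3x3 intrinsics, pixels), "extrinsics" (4x4, takes a point from world to camera coordinates). Camera axes: x right, y down, z forward; pixel columns grow to the right and rows downward; lengths in m; the calibration is good to about 2 mm. A picture is of the moment at which its call begins. There is no depth.
- bot.hand_in(): hands the job in; it is judged then, once.
The state is a dict: "time": time; "qpos": joint angles; "dq": joint speeds; "effort": joint torques, N m; "tcp_pos": TCP position; "eef_rot": TCP orientation; "force": force on the tool from outside, world axes, zero at the start; "torque": the same for the moment, N m; "gripper_width": opening from 0.0 (shut) to 1.0 (fully open); "gripper_force": force on a finger pad.
Only numpy, scipy, OpenCV 4.12 (cv2) and the standard library are available. Lean on these libraries where they do the work, as an engineer would, in place of code of your own. Each camera call takes 0.05 s, during which the arm holds its last target. There are 200 camera calls.

## Working session

There is one attempt and no reset: what is moved stays moved. The work goes in short steps, Python scripts to look and compute and a tool call to move; the robot and the scene stay as the last step left them, time stands still between calls to the robot, and variables do not carry over. Pictures are saved under pics/ and viewed, at most 14 in all, crops included, and the job is handed in when it is done.

Besides the shell and the picture viewer there is one more tool, called after ">>>" as name([rows], argument=value, ...), one row to a line, values as JSON. jog_arm: Moves the arm, as the interface text tells. Its arguments: {"type":"object","properties":{"increments":{"type":"array"},"claw":{"type":"number"},"grip_force":{"type":"number"}},"required":["increments"]}

```bash
mkdir -p pics; ls; python3 - <<'E'
from plant import bot
import cv2, numpy as np
for n in("scene","top"):
    c=bot.read_camera(n); cv2.imwrite(f"pics/{n}0.png",c["frame"]); print(n,np.round(c["intrinsics"],1).tolist(),np.round(c["extrinsics"],3).tolist())
s=bot.get_state(); print({k:np.round(v,3).tolist() for k,v in s.items()}, bot.hold_point_z)
E
```

```text
pics
scene [[562.5, 0.0, 315.8], [0.0, 562.5, 246.4], [0.0, 0.0, 1.0]] [[0.803, -0.596, -0.017, -0.49], [-0.326, -0.416, -0.849, 0.246], [0.498, 0.687, -0.529, 1.076], [0.0, 0.0, 0.0, 1.0]]
top [[447.4, 0.0, 326.0], [0.0, 447.4, 240.9], [0.0, 0.0, 1.0]] [[-0.046, -0.999, 0.002, -0.022], [-0.976, 0.044, -0.212, 0.591], [0.211, -0.012, -0.977, 0.814], [0.0, 0.0, 0.0, 1.0]]
{'time': 0.1, 'qpos': [-1.14, 0.616, -0.013, 1.425, 0.008, 1.103, -0.04], 'dq': [-0.0, -0.003, -0.001, -0.006, -0.002, 0.0, 0.003], 'effort': [0.001, -46.004, 0.21, -16.624, -0.061, 0.017, 0.0], 'tcp_pos': [0.287, 0.582, 0.196], 'eef_rot': [0.227, 0.974, -0.001, -0.0], 'force': [0.466, -0.008, 0.842], 'torque': [0.003, 0.004, -0.007], 'gripper_force': 0.0, 'gripper_width': 1.001} 0.0188
```

View pics/scene0.png

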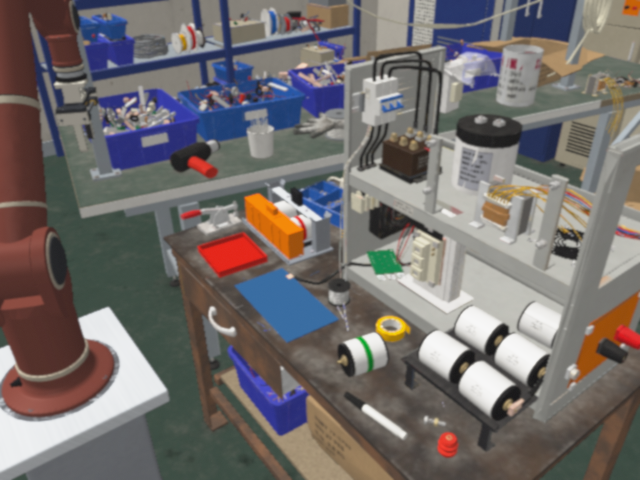

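View pics/top0.png

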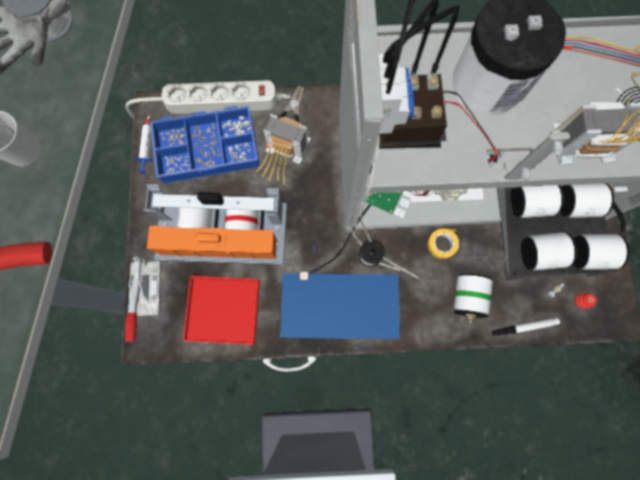

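The scene view shows the cradle at the back-left: hood around (275,225), bar behind it, red tray (232,253), blue mat (287,303) and spare (362,355). In the top view the hood is at (211,243), bar lug (209,198), red band (240,217), tray (222,310), mat (340,306), and spare (473,295) with its stud at (471,318). Cradle x points along about world -y.

```bash
cat > h.py <<'E'
from plant import bot
import cv2, numpy as np
def cam(n): 
    c=bot.read_camera(n); return c["frame"],np.array(c["intrinsics"]),np.array(c["extrinsics"])
def ray(px,z,K,E):
    R,t=E[:3,:3],E[:3,3]; o=-R.T@t; d=R.T@np.linalg.inv(K)@np.array([px[0],px[1],1.])
    return o+d*(z-o[2])/d[2]
def proj(p,K,E):
    q=K@(E[:3,:3]@np.array(p)+E[:3,3]); return q[:2]/q[2]
def mask(im,lo,hi,roi=None):
    m=cv2.inRange(cv2.cvtColor(im,cv2.COLOR_BGR2HSV),np.array(lo),np.array(hi))
    if roi: 
        k=np.zeros_like(m); x0,y0,x1,y1=roi; k[y0:y1,x0:x1]=255; m&=k
    return m
def rect(m,z,K,E):
    c=max(cv2.findContours(m,0,2)[0],key=cv2.contourArea)
    w=np.array([ray(p[0],z,K,E)[:2] for p in c.astype(float)+0.0]).astype(np.float32)
    return w,cv2.minAreaRect(w*1000),cv2.boundingRect(c)
E
python3 - <<'E'
from h import *
im,K,E=cam("top")
for n,lo,hi,roi,z in [("mat",(100,120,60),(125,255,255),(270,260,410,345),.003),("tray",(0,150,80),(8,255,255),(175,265,270,350),.018),("traylo2",(172,150,80),(180,255,255),(175,265,270,350),.018),("green",(45,100,50),(85,255,255),(440,260,510,330),.05),("white",(0,0,150),(180,60,255),(440,260,510,330),.055),("hoodall",(8,150,80),(18,255,255),(130,210,290,270),.08),("hoodtop",(8,150,200),(18,255,255),(130,210,290,270),.08),("redband",(0,120,80),(6,255,255),(215,200,265,232),.072),("stud",(15,60,60),(30,255,255),(455,308,490,330),.033),("tape",(20,120,100),(32,255,255),(420,220,470,265),.02)]:
    m=mask(im,lo,hi,roi)
    if m.any():
        w,r,b=rect(m,z,K,E); print(n,b,np.round(r[0],1),np.round(r[1],1),round(r[2],1),'med',np.round(np.mean(w,0),3))
# scaled crops
a=cv2.resize(im[175:275,120:300],None,fx=4,fy=4,interpolation=cv2.INTER_CUBIC)
cv2.imwrite("pics/c1.png",a)
b=cv2.resize(im[260:340,430:530],None,fx=4,fy=4,interpolation=cv2.INTER_CUBIC)
im2,K2,E2=cam("scene")
c=cv2.resize(im2[170:280,170:350],None,fx=4,fy=4,interpolation=cv2.INTER_CUBIC)
cv2.imwrite("pics/c2.png",c)
E
```

```text
mat (280, 274, 120, 65) [467.3 -72. ] [239.8 128.3] 86.9 med [ 0.47  -0.066]
tray (184, 275, 75, 70) [470.1 165.7] [142.9 130.5] 84.3 med [0.474 0.169]
green (456, 291, 35, 9) [ 473.6 -329.9] [66.2  9.4] 78.7 med [ 0.472 -0.338]
white (457, 276, 35, 19) [ 493.4 -332.7] [64.9 32. ] 78.6 med [ 0.489 -0.335]
hoodall (147, 226, 128, 32) [595.5 171.6] [245.4  55.8] 85.6 med [0.601 0.184]
hoodtop (147, 226, 126, 27) [598.6 173.8] [239.1  46.4] 85.4 med [0.603 0.176]
redband (226, 216, 31, 7) [640.3 115. ] [59.8 10.9] 83.2 med [0.638 0.106]
stud (467, 313, 9, 10) [ 431.3 -324. ] [14.1 17.2] 54.4 med [ 0.432 -0.324]
tape (427, 228, 32, 31) [ 583.7 -289.4] [64.7 63.1] 87.4 med [ 0.587 -0.292]
```

View pics/c1.png

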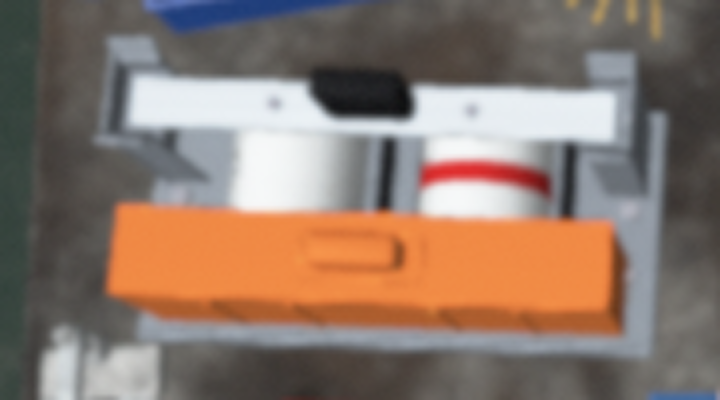

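View pics/c2.png

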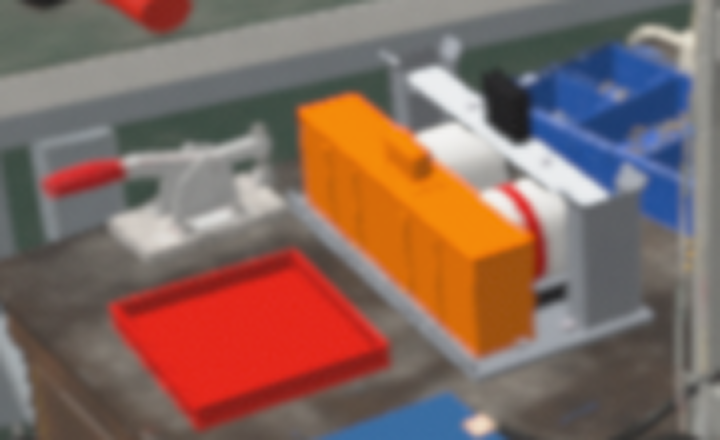

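Crops: hood top face has corners about (120,204), (612,222), (108,290) and (612,312) in crop c1. Bar corners are (133,75), (616,92), (127,125) and (613,140), with the lug at (360,90). The red-banded capacitor is in the saddle at cradle +x (world -y side). I'll convert these to world coordinates.

```bash
cat >> h.py <<'E'
def go(x,y,z,phi):
    "total move: turn first (rad), then offsets along the tool axes after the turn; phi=world angle of tool y, deg"
    s=bot.get_state(); q=s["eef_rot"]; p=s["tcp_pos"]
    from scipy.spatial.transform import Rotation as R
    m=R.from_quat(q).as_matrix(); a=np.degrees(np.arctan2(m[1,1],m[0,1]))
    d=(phi-a+90)%180-90
    n=np.radians(a+d); ty=np.array([np.cos(n),np.sin(n)]); tx=np.array([-ty[1],ty[0]])  # x = y cross z(down)
    tx=-np.array([ty[1]*1,-ty[0]]) ; tx=np.cross([*ty,0],[0,0,-1])[:2]
    v=np.array([x,y])-p[:2]
    print("t",round(s["time"],2),"tcp",np.round(p,4),"phi",round(a,1),"| turn",round(-np.radians(d),3),"x",round(v@tx,4),"y",round(v@ty,4),"z",round(p[2]-z,4))
E
python3 - <<'E'
from h import *
im,K,E=cam("top")
f=lambda c,z:np.array([ray((x/4+120-.4,y/4+175-.4),z,K,E) for x,y in c])*1000
H=f([(120,204),(612,222),(612,312),(108,290)],80); print(np.round(H)) if 0 else None
def show(n,c,z):
    w=f(c,z); r=cv2.minAreaRect(w[:,:2].astype(np.float32)); print(n,np.round(w[:,:2]).tolist(),np.round(w[:,:2].mean(0),1),np.round(r[1],1)); 
    l=w[1]-w[0];print('  yaw',round(np.degrees(np.arctan2(l[1],l[0])),2))
show("hood",[(120,204),(612,222),(612,312),(108,290)],.080)
show("bar",[(133,75),(616,92),(613,140),(127,125)],.084)
show("lugtop",[(310,68),(401,75),(410,110),(325,100)],.124)
show("hoodlug",[(308,232),(395,237),(395,268),(308,264)],.102)
show("basefront",[(140,335),(648,352)],.006)
print(ray((473,318),.033,K,E), ray((470.5,318.5),.033,K,E))
E
```

```text
hood [[631.0, 290.0], [612.0, 53.0], [567.0, 54.0], [589.0, 295.0]] [599.9 173. ] [241.7  44.1]
  yaw -94.74
bar [[695.0, 285.0], [676.0, 49.0], [652.0, 51.0], [670.0, 287.0]] [673.2 168.1] [236.5  25.5]
  yaw -94.69
lugtop [[681.0, 187.0], [676.0, 145.0], [659.0, 141.0], [665.0, 180.0]] [670.1 163.2] [49.7 16.3]
  yaw -97.17
hoodlug [[608.0, 193.0], [604.0, 152.0], [589.0, 152.0], [592.0, 193.0]] [598.2 172.7] [42.5 15.3]
  yaw -95.96
basefront [[581.0, 306.0], [560.0, 44.0]] [570.4 175.2] [263.4   0. ]
  yaw -94.54
[ 0.42856586 -0.33013017  0.033     ] [ 0.42782813 -0.32512681  0.033     ]
```

Sizes come out right: hood 242x44 and bar 236x25. The cradle origin is at about (0.630,0.171) with yaw -94.7°. Moving above the hood.

```bash
python3 -c "
from h import *
go(.600,.173,.15,-4.7)"
```

```text
t 0.25 tcp [0.2871 0.5827 0.1961] phi 63.8 | turn 1.195 x -0.3827 y 0.3454 z 0.0461
```

>>> jog_arm([
  {"offset": [0, 0, 0], "turn": 0.15},
  {"offset": [0, 0, 0], "turn": 0.15},
  {"offset": [0, 0, 0], "turn": 0.15},
  {"offset": [0, 0, 0], "turn": 0.15},
  {"offset": [0, 0, 0], "turn": 0.15},
  {"offset": [0, 0, 0], "turn": 0.15},
  {"offset": [0, 0, 0], "turn": 0.15},
  {"offset": [0, 0, 0], "turn": 0.145},
  {"offset": [-0.035, 0.0314, 0], "turn": 0},
  {"offset": [-0.035, 0.0314, 0], "turn": 0},
  {"offset": [-0.035, 0.0314, 0], "turn": 0},
  {"offset": [-0.035, 0.0314, 0], "turn": 0},
  {"offset": [-0.035, 0.0314, 0], "turn": 0},
  {"offset": [-0.035, 0.0314, 0], "turn": 0},
  {"offset": [-0.035, 0.0314, 0], "turn": 0},
  {"offset": [-0.035, 0.0314, 0], "turn": 0},
  {"offset": [-0.035, 0.0314, 0.01], "turn": 0},
  {"offset": [-0.035, 0.0314, 0.015], "turn": 0},
  {"offset": [-0.0327, 0.0314, 0.021], "turn": 0},
  {"offset": [0, 0, 0], "turn": 0},
], claw=0.55, grip_force=30)

```text
time: 2.75
tcp_pos: [0.6011, 0.1674, 0.1488]
eef_rot: [0.738, 0.675, -0.002, 0.001]
force: [-1.0, 0.1, -0.2]
gripper_width: 0.549
gripper_force: 0.0
```

```bash
python3 -c "
from h import *
go(.600,.173,.085,-4.7)
im,K,E=cam('top')
for s in (-.025,.025):
  n=np.radians(-4.7); p=(.6+s*np.cos(n),.173+s*np.sin(n),.102)
  cv2.circle(im,tuple(int(round(v)) for v in proj(p,K,E)),1,(255,0,255),-1)
a=cv2.resize(im[170:270,120:300],None,fx=4,fy=4)
im2,K2,E2=cam('scene')
b=cv2.resize(im2[110:260,170:350],None,fx=4,fy=4)
cv2.imwrite('pics/g1.png',cv2.resize(np.vstack([a,b]),None,fx=.6,fy=.6))
"
```

```text
t 2.75 tcp [0.6011 0.1674 0.1488] phi -5.2 | turn -0.008 x 0.0055 y -0.0016 z 0.0638
```

View pics/g1.png

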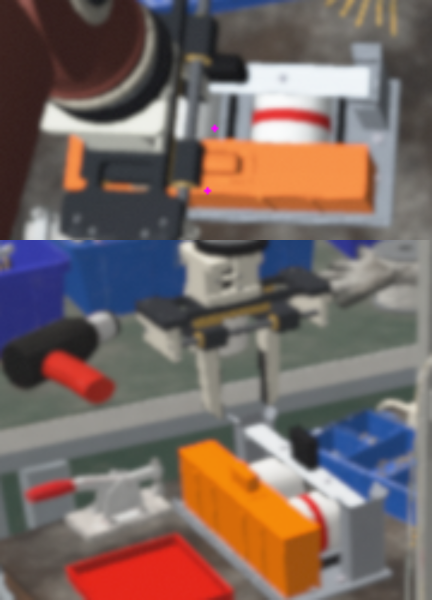

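The gripper straddles the lug line, and parallax explains the apparent offset. I'll correct, descend, close and lift slightly.

>>> jog_arm([
  {"offset": [0.0, 0.0, 0], "turn": 0},
  {"offset": [0, 0, 0], "turn": 0},
])

```text
time: 3.1
tcp_pos: [0.5997, 0.1753, 0.1513]
eef_rot: [0.735, 0.679, 0.001, -0.0]
force: [0.9, 0.5, -0.1]
gripper_width: 0.55
gripper_force: 0.0
```

```bash
python3 -c "
from h import *
go(.600,.173,.085,-4.7)"
```

```text
t 3.1 tcp [0.5997 0.1753 0.1513] phi -4.5 | turn 0.003 x -0.0022 y 0.0004 z 0.0663
```

>>> jog_arm([
  {"offset": [0, 0, 0.015], "turn": 0},
  {"offset": [0, 0, 0.015], "turn": 0},
  {"offset": [0, 0, 0.015], "turn": 0},
  {"offset": [0, 0, 0.01], "turn": 0},
  {"offset": [0, 0, 0.008], "turn": 0},
  {"offset": [0, 0, 0.003], "turn": 0},
  {"offset": [0, 0, 0], "turn": 0},
])

```text
time: 3.98
tcp_pos: [0.6003, 0.1733, 0.0847]
eef_rot: [0.736, 0.678, 0.0, 0.0]
force: [0.6, -0.7, 0.9]
gripper_width: 0.551
gripper_force: 0.0
```

>>> jog_arm([
  {"offset": [0, 0, 0], "turn": 0},
  {"offset": [0, 0, 0], "turn": 0},
  {"offset": [0, 0, 0], "turn": 0},
  {"offset": [0, 0, 0], "turn": 0},
  {"offset": [0, 0, 0], "turn": 0},
  {"offset": [0, 0, 0], "turn": 0},
], claw=0, grip_force=35)

```text
time: 4.72
tcp_pos: [0.6002, 0.1734, 0.0846]
eef_rot: [0.735, 0.678, -0.0, -0.0]
force: [-0.3, -0.5, -0.3]
gripper_width: 0.007
gripper_force: 0.0
```

The fingers closed on nothing, so I'll look.

```bash
python3 -c "
from h import *
im,K,E=cam('top')
a=cv2.resize(im[170:270,120:300],None,fx=4,fy=4)
im2,K2,E2=cam('scene')
print(proj((.6,.173,.085),K2,E2),proj((.6,.173,.085),K,E))
b=cv2.resize(im2[110:260,170:350],None,fx=4,fy=4)
cv2.imwrite('pics/g2.png',cv2.resize(np.vstack([a,b]),None,fx=.6,fy=.6))
"
```

```text
[272.23543868 210.07475136] [209.62221875 238.19355037]
```

View pics/g2.png

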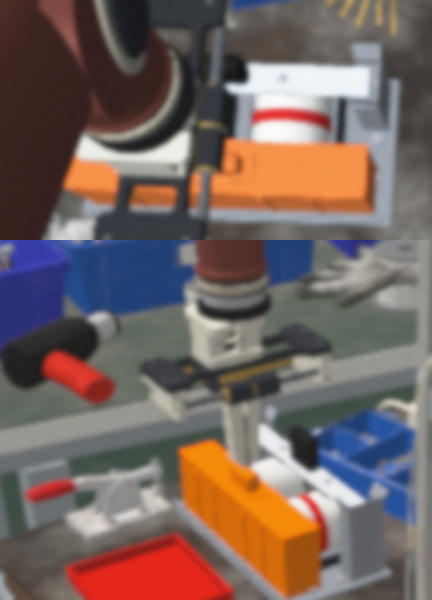

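```bash
python3 -c "
from h import *
im,K,E=cam('top')
im2,K2,E2=cam('scene')
for z in (.08,.09,.1,.11,.12): print(z,proj((.6,.173,z),K2,E2).round(1),proj((.6,.173,z),K,E).round(1))
P=lambda K,E:K@E[:3]
X=cv2.triangulatePoints(P(K,E),P(K2,E2),np.array([[207.4],[237.1]]),np.array([[272.],[207.]]));print((X[:3]/X[3]).ravel())
# hood near-right top corner
X=cv2.triangulatePoints(P(K,E),P(K2,E2),np.array([[273-.4],[253-.4]]),np.array([[170+475/4-.4],[170+262/4-.4]]));print((X[:3]/X[3]).ravel())
# far-left front top corner
X=cv2.triangulatePoints(P(K,E),P(K2,E2),np.array([[147-.4],[247.5-.4]]),np.array([[170+302/4-.4],[170+110/4-.4]]));print((X[:3]/X[3]).ravel())
b=cv2.resize(im2[165:240,235:310],None,fx=8,fy=8,interpolation=cv2.INTER_CUBIC)
cv2.imwrite('pics/g3.png',b)
"
```

```text
0.08 [272.3 211.8] [210.3 238.8]
0.09 [272.1 208.4] [209.  237.6]
0.1 [271.9 204.9] [207.6 236.5]
0.11 [271.7 201.4] [206.2 235.3]
0.12 [271.4 197.9] [204.8 234. ]
[0.60086052 0.17508994 0.09274434]
[0.56849732 0.05392474 0.07727849]
[0.59031208 0.29576826 0.07652899]
```

View pics/g3.png

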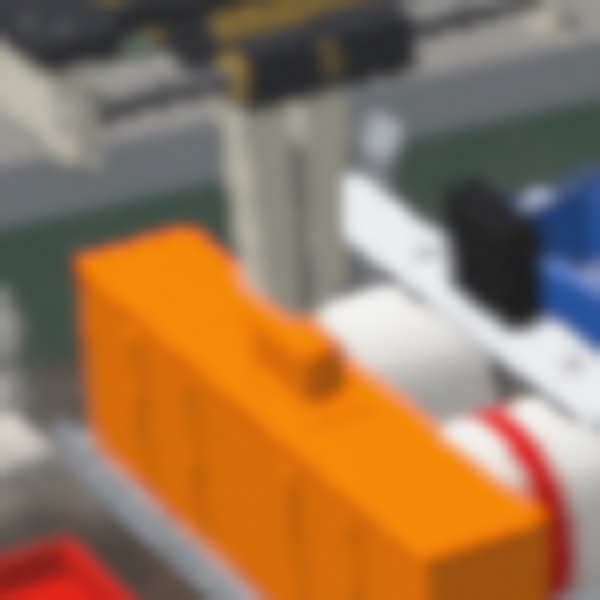

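```bash
python3 -c "
from h import *
im,K,E=cam('top')
im2,K2,E2=cam('scene')
a=cv2.resize(im[205:265,175:250],None,fx=8,fy=8,interpolation=cv2.INTER_CUBIC)
b=cv2.resize(im2[190:220,255:290],None,fx=8,fy=8,interpolation=cv2.INTER_CUBIC)
a[:240,320:600]=b
cv2.imwrite('pics/g4.png',a)
"
```

```text
(no output)
```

View pics/g4.png

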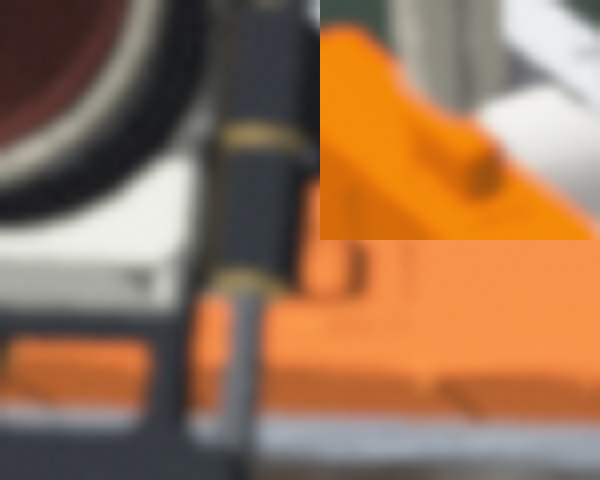

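```bash
python3 -c "
from h import *
im,K,E=cam('top')
im2,K2,E2=cam('scene')
P=lambda K,E:K@E[:3]
for a,b in [((207.7,231),(275,172)),((206.5,241),(265,175.5)),((206.5,221),(286.5,169))]:
  X=cv2.triangulatePoints(P(K,E),P(K2,E2),np.array(a,float).reshape(2,1),np.array(b,float).reshape(2,1));X=(X[:3]/X[3]).ravel();print(X,proj(X,K,E),proj(X,K2,E2))
print(bot.get_state()['tcp_pos'])
"
```

```text
[0.59108719 0.14278612 0.20416469] [209.72530395 226.91551961] [273.06167192 172.3165787 ]
[0.57003468 0.14832452 0.199646  ] [206.93046797 240.11470846] [264.57795847 175.56545695]
[0.61635971 0.14064732 0.20468211] [211.07872453 212.01259013] [282.24331077 169.70501783]
[0.60016145 0.17336988 0.08464488]
```

Triangulation puts the gripper body about 20 mm higher than the reported TCP implies, so the tips are probably just above the lug. I'll open and probe downward gently.

>>> jog_arm([
  {"offset": [0, 0, 0], "turn": 0},
  {"offset": [0, 0, 0], "turn": 0},
  {"offset": [0, 0, 0], "turn": 0},
  {"offset": [0, 0, 0.002], "turn": 0},
  {"offset": [0, 0, 0.002], "turn": 0},
  {"offset": [0, 0, 0.002], "turn": 0},
  {"offset": [0, 0, 0], "turn": 0},
], claw=0.55)

```text
time: 6.0
tcp_pos: [0.5999, 0.1733, 0.0783]
eef_rot: [0.735, 0.678, -0.0, -0.0]
force: [-0.1, -0.6, 0.3]
gripper_width: 0.548
gripper_force: 0.0
```

>>> jog_arm([
  {"offset": [0, 0, 0.002], "turn": 0},
  {"offset": [0, 0, 0.002], "turn": 0},
  {"offset": [0, 0, 0.002], "turn": 0},
  {"offset": [0, 0, 0], "turn": 0},
])

```text
time: 6.5
tcp_pos: [0.6, 0.1733, 0.0724]
eef_rot: [0.735, 0.678, -0.0, -0.0]
force: [-0.1, 0.8, 1.0]
gripper_width: 0.55
gripper_force: 0.0
```

>>> jog_arm([
  {"offset": [0, 0, 0], "turn": 0},
  {"offset": [0, 0, 0], "turn": 0},
  {"offset": [0, 0, 0], "turn": 0},
  {"offset": [0, 0, 0], "turn": 0},
  {"offset": [0, 0, 0], "turn": 0},
], claw=0)

```text
time: 7.12
tcp_pos: [0.6002, 0.1734, 0.0727]
eef_rot: [0.735, 0.678, 0.0, 0.0]
force: [0.2, 0.8, -0.5]
gripper_width: 0.168
gripper_force: 35.0
```

Gripped at 15.6 mm, so the real tips are about 20 mm above the reported TCP. I'll reopen and go deeper, probing for the hood top to calibrate that offset.

>>> jog_arm([
  {"offset": [0, 0, 0], "turn": 0},
  {"offset": [0, 0, 0], "turn": 0},
  {"offset": [0, 0, 0.003], "turn": 0},
  {"offset": [0, 0, 0.003], "turn": 0},
  {"offset": [0, 0, 0.003], "turn": 0},
  {"offset": [0, 0, 0], "turn": 0},
], claw=0.3)

```text
time: 7.88
tcp_pos: [0.5998, 0.1733, 0.0632]
eef_rot: [0.735, 0.678, -0.0, -0.0]
force: [0.4, 0.7, -0.2]
gripper_width: 0.3
gripper_force: 0.0
```

>>> jog_arm([
  {"offset": [0, 0, 0.0015], "turn": 0},
  {"offset": [0, 0, 0.0015], "turn": 0},
  {"offset": [0, 0, 0], "turn": 0},
])

```text
time: 8.25
tcp_pos: [0.6001, 0.1733, 0.0605]
eef_rot: [0.735, 0.678, -0.0, -0.0]
force: [-0.4, -0.8, -0.3]
gripper_width: 0.298
gripper_force: 0.0
```

>>> jog_arm([
  {"offset": [0, 0, 0.0015], "turn": 0},
  {"offset": [0, 0, 0.0015], "turn": 0},
  {"offset": [0, 0, 0], "turn": 0},
])

```text
time: 8.62
tcp_pos: [0.6003, 0.1734, 0.0584]
eef_rot: [0.736, 0.678, 0.0, -0.0]
force: [-0.7, 0.0, 5.3]
gripper_width: 0.302
gripper_force: 2.4
```

Contact came at reported z≈0.059 against a hood top of 0.080, so tip z = reported + 0.021. Raise 2 mm, grip and lift.

>>> jog_arm([
  {"offset": [0, 0, -0.002], "turn": 0},
  {"offset": [0, 0, 0], "turn": 0},
  {"offset": [0, 0, 0], "turn": 0},
  {"offset": [0, 0, 0], "turn": 0},
  {"offset": [0, 0, -0.005], "turn": 0},
  {"offset": [0, 0, -0.01], "turn": 0},
  {"offset": [0, 0, -0.015], "turn": 0},
  {"offset": [0, 0, -0.02], "turn": 0},
  {"offset": [0, 0, -0.02], "turn": 0},
  {"offset": [0, 0, -0.02], "turn": 0},
  {"offset": [0, 0, -0.01], "turn": 0},
  {"offset": [0, 0, 0], "turn": 0},
], claw=0, grip_force=45)

```text
time: 10.12
tcp_pos: [0.6006, 0.1734, 0.1607]
eef_rot: [0.736, 0.678, 0.001, 0.0]
force: [0.5, 0.3, -1.7]
gripper_width: 0.168
gripper_force: 45.0
```

```bash
python3 -c "
from h import *
go(.439,-.0705,.16,-3.1)"
```

```text
t 10.12 tcp [0.6006 0.1734 0.1607] phi -4.7 | turn -0.028 x -0.2523 y -0.1482 z 0.0007
```

>>> jog_arm([
  {"offset": [-0.012, -0.007, 0], "turn": -0.028},
  {"offset": [-0.024, -0.014, 0], "turn": 0},
  {"offset": [-0.027, -0.016, 0], "turn": 0},
  {"offset": [-0.027, -0.016, 0], "turn": 0},
  {"offset": [-0.027, -0.016, 0], "turn": 0},
  {"offset": [-0.027, -0.016, 0], "turn": 0},
  {"offset": [-0.027, -0.016, 0], "turn": 0},
  {"offset": [-0.027, -0.016, 0], "turn": 0},
  {"offset": [-0.027, -0.016, 0], "turn": 0},
  {"offset": [-0.018, -0.01, 0], "turn": 0},
  {"offset": [-0.0093, -0.0052, 0], "turn": 0},
  {"offset": [0, 0, 0.01], "turn": 0},
  {"offset": [0, 0, 0.02], "turn": 0},
  {"offset": [0, 0, 0.02], "turn": 0},
  {"offset": [0, 0, 0.02], "turn": 0},
  {"offset": [0, 0, 0.015], "turn": 0},
  {"offset": [0, 0, 0.008], "turn": 0},
  {"offset": [0, 0, 0.003], "turn": 0},
  {"offset": [0, 0, 0], "turn": 0},
])

```text
time: 12.5
tcp_pos: [0.4385, -0.0702, 0.0637]
eef_rot: [0.726, 0.688, 0.0, 0.0]
force: [0.3, 0.1, -1.0]
gripper_width: 0.166
gripper_force: 45.0
```

```bash
python3 -c "
from h import *
go(.439,-.0705,.0565,-3.1)
im,K,E=cam('scene'); cv2.imwrite('pics/s2.png',im)"
```

```text
t 12.5 tcp [ 0.4385 -0.0702  0.0637] phi -3.1 | turn 0.001 x -0.0003 y 0.0005 z 0.0072
```

View pics/s2.png

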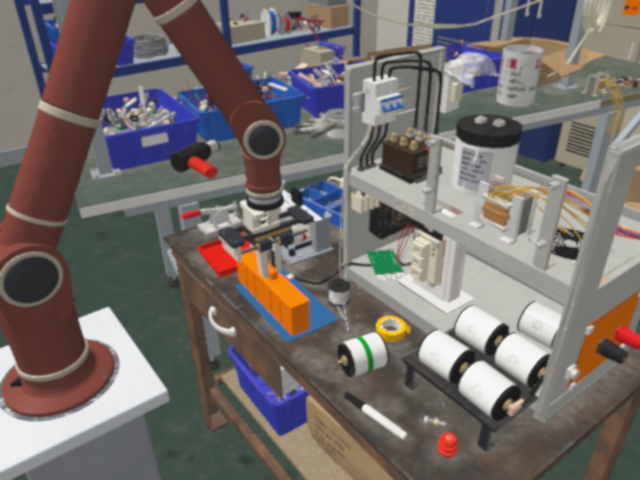

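The hood is held level just above the near half of the mat. Lower and release.

>>> jog_arm([
  {"offset": [0, 0, 0.003], "turn": 0},
  {"offset": [0, 0, 0.002], "turn": 0},
  {"offset": [0, 0, 0.0015], "turn": 0},
  {"offset": [0, 0, 0], "turn": 0},
])

```text
time: 13.05
tcp_pos: [0.4382, -0.0704, 0.0571]
eef_rot: [0.726, 0.688, -0.0, -0.0]
force: [0.8, -0.6, -0.8]
gripper_width: 0.171
gripper_force: 45.0
```

>>> jog_arm([
  {"offset": [0, 0, 0.0005], "turn": 0},
  {"offset": [0, 0, 0], "turn": 0},
  {"offset": [0, 0, 0], "turn": 0},
  {"offset": [0, 0, -0.02], "turn": 0},
  {"offset": [0, 0, -0.03], "turn": 0},
  {"offset": [0, 0, -0.03], "turn": 0},
  {"offset": [0, 0, -0.025], "turn": 0},
], claw=0.5)

```text
time: 13.92
tcp_pos: [0.4383, -0.0704, 0.1629]
eef_rot: [0.726, 0.688, 0.0, 0.0]
force: [0.4, -0.3, -0.1]
gripper_width: 0.503
gripper_force: 0.0
```

```bash
python3 -c "
from h import *
go(.673,.168,.16,-4.7)"
```

```text
t 13.93 tcp [ 0.4383 -0.0704  0.1629] phi -3.1 | turn 0.028 x 0.2568 y 0.2144 z 0.0029
```

>>> jog_arm([
  {"offset": [0.015, 0.0125, 0], "turn": 0.028},
  {"offset": [0.03, 0.025, 0], "turn": 0},
  {"offset": [0.04, 0.0335, 0], "turn": 0},
  {"offset": [0.04, 0.0335, 0], "turn": 0},
  {"offset": [0.04, 0.0335, 0], "turn": 0},
  {"offset": [0.04, 0.0335, 0], "turn": 0},
  {"offset": [0.03, 0.025, 0], "turn": 0},
  {"offset": [0.0218, 0.0179, 0], "turn": 0},
  {"offset": [0, 0, 0], "turn": 0},
  {"offset": [0, 0, 0.02], "turn": 0},
  {"offset": [0, 0, 0.025], "turn": 0},
  {"offset": [0, 0, 0.02], "turn": 0},
  {"offset": [0, 0, 0.015], "turn": 0},
  {"offset": [0, 0, 0.005], "turn": 0},
  {"offset": [0, 0, 0], "turn": 0},
])

```text
time: 15.8
tcp_pos: [0.6726, 0.1681, 0.0769]
eef_rot: [0.736, 0.677, -0.0, 0.0]
force: [-0.3, 0.6, 0.4]
gripper_width: 0.502
gripper_force: 0.0
```

>>> jog_arm([
  {"offset": [0, 0, 0.004], "turn": 0},
  {"offset": [0, 0, 0], "turn": 0},
  {"offset": [0, 0, 0], "turn": 0},
  {"offset": [0, 0, 0], "turn": 0},
  {"offset": [0, 0, 0], "turn": 0},
], claw=0)

```text
time: 16.42
tcp_pos: [0.6729, 0.1684, 0.0729]
eef_rot: [0.735, 0.678, 0.0, 0.0]
force: [0.7, -1.0, 1.3]
gripper_width: 0.173
gripper_force: 45.0
```

>>> jog_arm([
  {"offset": [0, 0, -0.005], "turn": 0},
  {"offset": [0, 0, -0.01], "turn": 0},
  {"offset": [0, 0, -0.015], "turn": 0},
  {"offset": [0, 0, -0.02], "turn": 0},
  {"offset": [0, 0, -0.015], "turn": 0},
  {"offset": [0, 0, -0.005], "turn": 0},
  {"offset": [0, 0, 0], "turn": 0},
])

```text
time: 17.3
tcp_pos: [0.6725, 0.1684, 0.1429]
eef_rot: [0.735, 0.678, 0.0, 0.0]
force: [-0.4, 0.7, -0.7]
gripper_width: 0.168
gripper_force: 45.0
```

```bash
python3 -c "
from h import *
go(.500,-.074,.143,-3.1)"
```

```text
t 17.3 tcp [0.6725 0.1684 0.1429] phi -4.7 | turn -0.028 x -0.2514 y -0.1592 z -0.0001
```

>>> jog_arm([
  {"offset": [-0.01, -0.015, 0], "turn": -0.028},
  {"offset": [-0.02, -0.03, 0], "turn": 0},
  {"offset": [-0.025, -0.03, 0], "turn": 0},
  {"offset": [-0.025, -0.03, 0], "turn": 0},
  {"offset": [-0.03, -0.03, 0], "turn": 0},
  {"offset": [-0.03, -0.0242, 0], "turn": 0},
  {"offset": [-0.03, 0, 0], "turn": 0},
  {"offset": [-0.03, 0, 0], "turn": 0},
  {"offset": [-0.03, 0, 0], "turn": 0},
  {"offset": [-0.0214, 0, 0], "turn": 0},
  {"offset": [0, 0, 0.01], "turn": 0},
  {"offset": [0, 0, 0.025], "turn": 0},
  {"offset": [0, 0, 0.03], "turn": 0},
  {"offset": [0, 0, 0.03], "turn": 0},
  {"offset": [0, 0, 0.02], "turn": 0},
  {"offset": [0, 0, 0.01], "turn": 0},
  {"offset": [0, 0, 0.005], "turn": 0},
  {"offset": [0, 0, 0.003], "turn": 0},
  {"offset": [0, 0, 0], "turn": 0},
])

```text
time: 19.68
tcp_pos: [0.5001, -0.0736, 0.01]
eef_rot: [0.726, 0.688, 0.0, 0.0]
force: [-0.3, 0.0, -1.3]
gripper_width: 0.169
gripper_force: 45.0
```

>>> jog_arm([
  {"offset": [0, 0, 0.003], "turn": 0},
  {"offset": [0, 0, 0.002], "turn": 0},
  {"offset": [0, 0, 0.0015], "turn": 0},
  {"offset": [0, 0, 0], "turn": 0},
])

```text
time: 20.18
tcp_pos: [0.4997, -0.0736, 0.003]
eef_rot: [0.726, 0.688, -0.0, -0.0]
force: [-0.6, 0.3, -1.0]
gripper_width: 0.17
gripper_force: 45.0
```

>>> jog_arm([
  {"offset": [0, 0, 0.001], "turn": 0},
  {"offset": [0, 0, 0], "turn": 0},
  {"offset": [0, 0, 0], "turn": 0},
  {"offset": [0, 0, -0.02], "turn": 0},
  {"offset": [0, 0, -0.04], "turn": 0},
  {"offset": [0, 0, -0.05], "turn": 0},
  {"offset": [0, 0, -0.04], "turn": 0},
  {"offset": [0, 0, 0], "turn": 0},
], claw=0.3)

```text
time: 21.18
tcp_pos: [0.502, -0.0741, 0.1552]
eef_rot: [0.726, 0.688, 0.002, 0.003]
force: [0.4, 0.9, -0.6]
gripper_width: 0.298
gripper_force: 0.0
```

```bash
python3 -c "
from h import *
go(.643,.1214,.15,-94.7)
im,K,E=cam('top'); cv2.imwrite('pics/t3.png',im)
m=mask(im,(0,120,80),(6,255,255),(205,195,265,250)); w,r,b=rect(m,.072,K,E);print(b,r)
"
```

```text
t 21.18 tcp [ 0.502  -0.0741  0.1552] phi -3.1 | turn -1.543 x -0.1245 y 0.2064 z 0.0052
(226, 216, 31, 7) ((640.2547607421875, 115.00326538085938), (59.7403450012207, 10.99222183227539), 83.345703125)
```

View pics/t3.png

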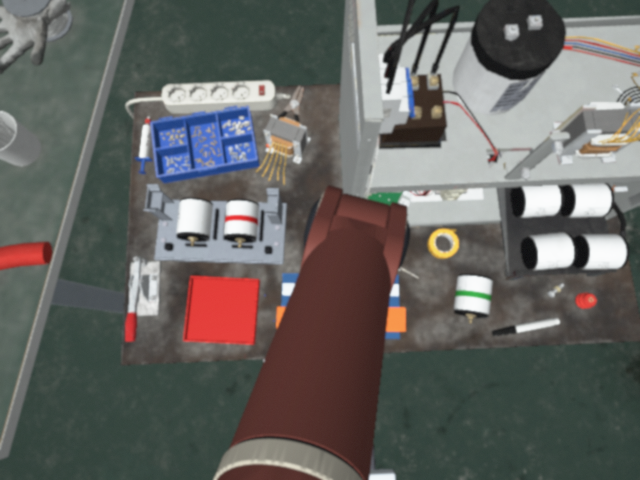

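The hood and bar are parked on the mat. The red-banded cap is in the right saddle at px (241,218) with its stud at (242,243). I'll go over it.

>>> jog_arm([
  {"offset": [0, 0, 0], "turn": -0.154},
  {"offset": [0, 0, 0], "turn": -0.154},
  {"offset": [0, 0, 0], "turn": -0.154},
  {"offset": [0, 0, 0], "turn": -0.154},
  {"offset": [0, 0, 0], "turn": -0.154},
  {"offset": [0, 0, 0], "turn": -0.154},
  {"offset": [0, 0, 0], "turn": -0.154},
  {"offset": [0, 0, 0], "turn": -0.154},
  {"offset": [0, 0, 0], "turn": -0.154},
  {"offset": [0, 0, 0], "turn": -0.154},
  {"offset": [-0.01, 0.017, 0], "turn": 0},
  {"offset": [-0.02, 0.033, 0], "turn": 0},
  {"offset": [-0.025, 0.041, 0], "turn": 0},
  {"offset": [-0.025, 0.041, 0], "turn": 0},
  {"offset": [-0.022, 0.037, 0], "turn": 0},
  {"offset": [-0.015, 0.025, 0], "turn": 0},
  {"offset": [-0.0075, 0.0124, 0], "turn": 0},
  {"offset": [0, 0, 0], "turn": 0},
  {"offset": [0, 0, 0], "turn": 0},
], claw=0.8)

```text
time: 23.6
tcp_pos: [0.6407, 0.1199, 0.1519]
eef_rot: [0.043, 0.999, -0.001, -0.001]
force: [0.2, -0.8, -0.9]
gripper_width: 0.802
gripper_force: 0.0
```

```bash
python3 -c "
from h import *
go(.643,.1214,.006,-94.7)
"
```

```text
t 23.6 tcp [0.6407 0.1199 0.1519] phi 85.0 | turn -0.005 x -0.0021 y 0.0017 z 0.1459
```

>>> jog_arm([
  {"offset": [-0.002, 0.0015, 0.02], "turn": -0.005},
  {"offset": [0, 0, 0.03], "turn": 0},
  {"offset": [0, 0, 0.03], "turn": 0},
  {"offset": [0, 0, 0.025], "turn": 0},
  {"offset": [0, 0, 0.015], "turn": 0},
  {"offset": [0, 0, 0.01], "turn": 0},
  {"offset": [0, 0, 0.008], "turn": 0},
  {"offset": [0, 0, 0.005], "turn": 0},
  {"offset": [0, 0, 0.003], "turn": 0},
  {"offset": [0, 0, 0], "turn": 0},
])

```text
time: 24.85
tcp_pos: [0.6435, 0.1229, 0.0062]
eef_rot: [0.04, 0.999, -0.0, 0.0]
force: [-0.2, 1.0, 0.3]
gripper_width: 0.799
gripper_force: 0.0
```

>>> jog_arm([
  {"offset": [0, 0, 0], "turn": 0},
  {"offset": [0, 0, 0], "turn": 0},
  {"offset": [0, 0, 0], "turn": 0},
  {"offset": [0, 0, 0], "turn": 0},
  {"offset": [0, 0, 0], "turn": 0},
], claw=0.4, grip_force=25)

```text
time: 25.48
tcp_pos: [0.6436, 0.1223, 0.0064]
eef_rot: [0.04, 0.999, -0.0, 0.0]
force: [-0.3, -1.7, 3.3]
gripper_width: 0.599
gripper_force: 25.0
```

>>> jog_arm([
  {"offset": [0, 0, -0.005], "turn": 0},
  {"offset": [0, 0, -0.01], "turn": 0},
  {"offset": [0, 0, -0.02], "turn": 0},
  {"offset": [0, 0, -0.025], "turn": 0},
  {"offset": [0, 0, -0.025], "turn": 0},
  {"offset": [0, 0, -0.01], "turn": 0},
  {"offset": [0, 0, -0.005], "turn": 0},
  {"offset": [0, 0, 0], "turn": 0},
], grip_force=35)

```text
time: 26.48
tcp_pos: [0.6431, 0.1228, 0.1059]
eef_rot: [0.04, 0.999, -0.0, -0.0]
force: [0.5, 0.5, -2.0]
gripper_width: 0.6
gripper_force: 35.0
```

```bash
python3 -c "
from h import *
go(.477,.165,.004,-95.0)
"
```

```text
t 26.48 tcp [0.6431 0.1228 0.1059] phi 85.4 | turn 0.008 x 0.1691 y 0.0276 z 0.1019
```

>>> jog_arm([
  {"offset": [0.01, 0.0016, 0], "turn": 0},
  {"offset": [0.02, 0.0033, 0], "turn": 0},
  {"offset": [0.03, 0.0049, 0], "turn": 0},
  {"offset": [0.03, 0.0049, 0], "turn": 0},
  {"offset": [0.03, 0.0049, 0], "turn": 0},
  {"offset": [0.025, 0.004, 0], "turn": 0},
  {"offset": [0.016, 0.0025, 0], "turn": 0},
  {"offset": [0.008, 0.0015, 0], "turn": 0},
  {"offset": [0, 0, 0.01], "turn": 0},
  {"offset": [0, 0, 0.02], "turn": 0},
  {"offset": [0, 0, 0.025], "turn": 0},
  {"offset": [0, 0, 0.02], "turn": 0},
  {"offset": [0, 0, 0.013], "turn": 0},
  {"offset": [0, 0, 0.007], "turn": 0},
  {"offset": [0, 0, 0.003], "turn": 0},
  {"offset": [0, 0, 0.002], "turn": 0},
  {"offset": [0, 0, 0.001], "turn": 0},
  {"offset": [0, 0, 0], "turn": 0},
])

```text
time: 28.72
tcp_pos: [0.4774, 0.1639, 0.0054]
eef_rot: [0.04, 0.999, 0.0, 0.0]
force: [-0.6, 0.5, -2.2]
gripper_width: 0.6
gripper_force: 35.0
```

>>> jog_arm([
  {"offset": [0, 0, 0.0005], "turn": 0},
  {"offset": [0, 0, 0], "turn": 0},
  {"offset": [0, 0, 0], "turn": 0},
  {"offset": [0, 0, -0.02], "turn": 0},
  {"offset": [0, 0, -0.03], "turn": 0},
  {"offset": [0, 0, -0.05], "turn": 0},
  {"offset": [0, 0, -0.04], "turn": 0},
  {"offset": [0, 0, 0], "turn": 0},
], claw=0.8)

```text
time: 29.72
tcp_pos: [0.4794, 0.1647, 0.1477]
eef_rot: [0.04, 0.999, 0.001, 0.003]
force: [-0.5, -0.3, -1.3]
gripper_width: 0.8
gripper_force: 0.0
```

```bash
python3 -c "
from h import *
go(.482,-.336,.13,-101.3)
im,K,E=cam('top')
a=cv2.resize(im[255:345,425:535],None,fx=5,fy=5,interpolation=cv2.INTER_CUBIC);b=cv2.resize(im[200:290,175:285],None,fx=5,fy=5)
cv2.imwrite('pics/sp.png',cv2.resize(a,None,fx=1,fy=1))
"
```

```text
t 29.73 tcp [0.4794 0.1647 0.1477] phi 85.4 | turn 0.117 x -0.1007 y -0.4905 z 0.0177
```

View pics/sp.png

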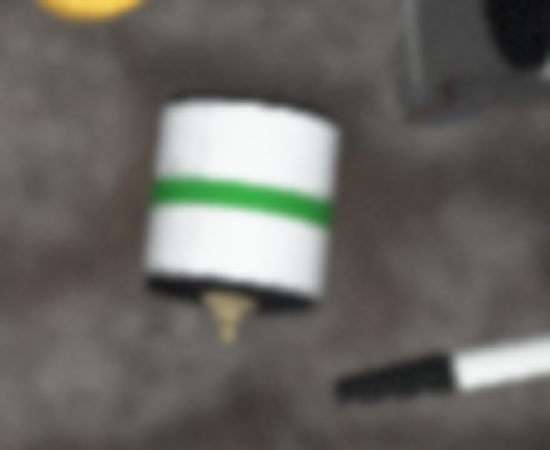

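```bash
python3 -c "
from h import *
im,K,E=cam('top')
f=lambda x,y,z=.033: ray((x/5+425-.4,y/5+255-.4),z,K,E)
for n,p in dict(near=(234,291),far=(251,112),studtip=(228,342),bandmid=(243,200)).items(): print(n,f(*p).round(4))
for n,p in dict(bl=(155,192),br=(330,212)).items(): print(n,f(*p,.045).round(4))
d=f(251,112)-f(234,291); print(np.degrees(np.arctan2(d[1],d[0])))
d=f(340,125,.025)-f(320,300,.025); print(np.degrees(np.arctan2(d[1],d[0])))
d=f(162,100,.05)-f(148,280,.05); print(np.degrees(np.arctan2(d[1],d[0])))
E
```

```text
bash: unexpected EOF while looking for matching `"'
```

```bash
python3 - <<'E'
from h import *
im,K,E=cam('top')
f=lambda x,y,z=.033: ray((x/5+425-.4,y/5+255-.4),z,K,E)
for n,p in dict(near=(234,291),far=(251,112),studtip=(228,342),studbase=(229,300)).items(): print(n,f(*p).round(4))
for n,p in dict(bl=(155,192),br=(330,212)).items(): print(n,f(*p,.045).round(4))
for z,p,q in((.033,(251,112),(234,291)),(.025,(340,125),(320,300)),(.05,(162,100),(148,280))):
    d=f(*p,z)-f(*q,z); print(np.degrees(np.arctan2(d[1],d[0])))
E
```

```text
near [ 0.4387 -0.3282  0.033 ]
far [ 0.5088 -0.343   0.033 ]
studtip [ 0.4192 -0.3236  0.033 ]
studbase [ 0.4353 -0.3258  0.033 ]
bl [ 0.4778 -0.2978  0.045 ]
br [ 0.4669 -0.3652  0.045 ]
-11.992452317340208
-13.536268506658764
-10.556544873894858
```

Spare: axis at -11.5°, stud tip at (0.419,-0.324), so its origin is about (0.467,-0.334). I'll grasp near the origin to keep clear of the chassis.

>>> jog_arm([
  {"offset": [-0.005, -0.02, 0], "turn": 0.04},
  {"offset": [0, -0.035, 0], "turn": 0.04},
  {"offset": [0, -0.045, 0], "turn": 0.04},
  {"offset": [0, -0.05, 0], "turn": 0},
  {"offset": [0, -0.05, 0], "turn": 0},
  {"offset": [0, -0.05, 0], "turn": 0},
  {"offset": [0, -0.05, 0], "turn": 0},
  {"offset": [0, -0.05, 0], "turn": 0},
  {"offset": [0, -0.05, 0], "turn": 0},
  {"offset": [0, -0.04, 0], "turn": 0},
  {"offset": [0, -0.03, 0], "turn": 0},
  {"offset": [0, -0.02, 0], "turn": 0},
  {"offset": [0, 0, 0], "turn": 0},
  {"offset": [0, 0, 0], "turn": 0},
])

```text
time: 31.58
tcp_pos: [0.392, -0.3164, 0.1442]
eef_rot: [0.099, 0.995, 0.001, -0.0]
force: [0.0, 0.4, 0.7]
gripper_width: 0.803
gripper_force: 0.0
```

```bash
python3 -c "
from h import *
go(.467,-.334,.000,-101.5)
"
```

```text
t 31.57 tcp [ 0.392  -0.3164  0.1442] phi 78.6 | turn 0.002 x -0.077 y -0.0023 z 0.1442
```

>>> jog_arm([
  {"offset": [-0.015, 0, 0], "turn": 0},
  {"offset": [-0.025, -0.001, 0], "turn": 0},
  {"offset": [-0.022, -0.001, 0], "turn": 0},
  {"offset": [-0.015, 0, 0], "turn": 0},
  {"offset": [0, 0, 0], "turn": 0},
  {"offset": [0, 0, 0.02], "turn": 0},
  {"offset": [0, 0, 0.03], "turn": 0},
  {"offset": [0, 0, 0.02], "turn": 0},
  {"offset": [0, 0, 0], "turn": 0},
])

```text
time: 32.7
tcp_pos: [0.4657, -0.3338, 0.0734]
eef_rot: [0.099, 0.995, 0.001, -0.002]
force: [0.2, -0.8, 1.1]
gripper_width: 0.8
gripper_force: 0.0
```

```bash
python3 -c "
from h import *
go(.467,-.334,.000,-101.5)
im,K,E=cam('top')
im2,K2,E2=cam('scene')
a=cv2.resize(im[220:340,420:570],None,fx=3,fy=3);b=cv2.resize(im2[260:410,290:440],None,fx=2.4,fy=2.4)
cv2.imwrite('pics/sp2.png',np.hstack([a,cv2.resize(b,(360,360))]))
"
```

```text
t 32.7 tcp [ 0.4657 -0.3338  0.0734] phi 78.6 | turn 0.002 x -0.0013 y 0.0001 z 0.0734
```

View pics/sp2.png

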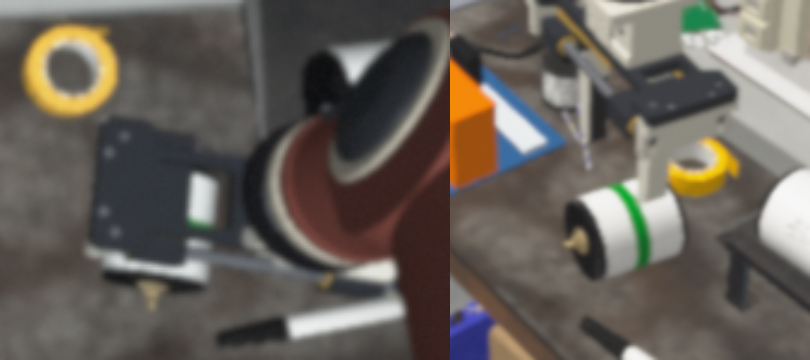

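The fingers straddle the spare just behind its band, with clearance on both sides. Descend and grip.

>>> jog_arm([
  {"offset": [-0.001, 0, 0.015], "turn": 0},
  {"offset": [0, 0, 0.02], "turn": 0},
  {"offset": [0, 0, 0.015], "turn": 0},
  {"offset": [0, 0, 0.01], "turn": 0},
  {"offset": [0, 0, 0.008], "turn": 0},
  {"offset": [0, 0, 0.005], "turn": 0},
  {"offset": [0, 0, 0], "turn": 0},
])

```text
time: 33.67
tcp_pos: [0.4678, -0.3354, 0.0015]
eef_rot: [0.1, 0.995, 0.0, -0.0]
force: [-0.0, 0.1, 0.1]
gripper_width: 0.8
gripper_force: 0.0
```

>>> jog_arm([
  {"offset": [0, 0, 0], "turn": 0},
  {"offset": [0, 0, 0], "turn": 0},
  {"offset": [0, 0, 0], "turn": 0},
  {"offset": [0, 0, 0], "turn": 0},
  {"offset": [0, 0, 0], "turn": 0},
], claw=0.4, grip_force=25)

```text
time: 34.3
tcp_pos: [0.4681, -0.3349, 0.002]
eef_rot: [0.1, 0.995, 0.0, 0.0]
force: [-0.5, 1.7, 3.9]
gripper_width: 0.598
gripper_force: 25.0
```

>>> jog_arm([
  {"offset": [0, 0, 0], "turn": 0},
  {"offset": [0, 0, -0.01], "turn": 0},
  {"offset": [0, 0, -0.02], "turn": 0},
  {"offset": [0, 0, -0.03], "turn": 0},
  {"offset": [0, 0, -0.03], "turn": 0},
  {"offset": [0, 0, -0.03], "turn": 0},
  {"offset": [0, 0, -0.02], "turn": 0},
  {"offset": [0, 0, -0.01], "turn": 0},
  {"offset": [0, 0, 0], "turn": 0},
], grip_force=35)

```text
time: 35.42
tcp_pos: [0.4677, -0.3358, 0.1518]
eef_rot: [0.1, 0.995, -0.0, 0.0]
force: [0.0, 0.6, -1.3]
gripper_width: 0.599
gripper_force: 34.9
```

```bash
python3 -c "
from h import *
go(.467,.05,.15,-95)
"
```

```text
t 35.42 tcp [ 0.4677 -0.3358  0.1518] phi 78.5 | turn -0.113 x 0.0344 y 0.3843 z 0.0018
```

>>> jog_arm([
  {"offset": [0.005, 0.01, 0], "turn": -0.04},
  {"offset": [0.01, 0.02, 0], "turn": -0.04},
  {"offset": [0.01, 0.03, 0], "turn": -0.039},
  {"offset": [0.01, 0.04, 0], "turn": 0},
  {"offset": [0, 0.045, 0], "turn": 0},
  {"offset": [0, 0.045, 0], "turn": 0},
  {"offset": [0, 0.045, 0], "turn": 0},
  {"offset": [0, 0.045, 0], "turn": 0},
  {"offset": [0, 0.045, 0], "turn": 0},
  {"offset": [-0.01, 0.035, 0], "turn": 0},
  {"offset": [-0.02, 0.025, 0], "turn": 0},
  {"offset": [-0.03, 0.01, 0], "turn": 0},
  {"offset": [-0.03, 0, 0], "turn": 0},
  {"offset": [-0.02, 0, 0], "turn": 0},
  {"offset": [-0.01, 0, 0], "turn": 0},
  {"offset": [0, 0, 0], "turn": 0},
  {"offset": [0, 0, 0], "turn": 0},
])

```text
time: 37.55
tcp_pos: [0.5873, 0.053, 0.1513]
eef_rot: [0.04, 0.999, -0.0, -0.001]
force: [-0.3, 0.2, -2.2]
gripper_width: 0.596
gripper_force: 34.9
```

```bash
python3 -c "
from h import *
go(.636,.1229,.10,-94.7)
"
```

```text
t 37.55 tcp [0.5873 0.053  0.1513] phi 85.4 | turn 0.002 x -0.0428 y 0.0736 z 0.0513
```

>>> jog_arm([
  {"offset": [-0.008, 0.014, 0], "turn": 0},
  {"offset": [-0.012, 0.02, 0], "turn": 0},
  {"offset": [-0.012, 0.02, 0], "turn": 0},
  {"offset": [-0.007, 0.013, 0], "turn": 0},
  {"offset": [-0.0038, 0.0066, 0], "turn": 0},
  {"offset": [0, 0, 0], "turn": 0},
  {"offset": [0, 0, 0.02], "turn": 0},
  {"offset": [0, 0, 0.03], "turn": 0},
  {"offset": [0, 0, 0.03], "turn": 0},
  {"offset": [0, 0, 0.02], "turn": 0},
  {"offset": [0, 0, 0.01], "turn": 0},
  {"offset": [0, 0, 0], "turn": 0},
])

```text
time: 39.05
tcp_pos: [0.6368, 0.1219, 0.0414]
eef_rot: [0.041, 0.999, -0.0, -0.001]
force: [-0.1, 0.6, -2.4]
gripper_width: 0.605
gripper_force: 34.9
```

```bash
python3 -c "
from h import *
go(.636,.1229,.008,-94.7)
im,K,E=cam('top')
im2,K2,E2=cam('scene')
a=cv2.resize(im[180:280,130:290],None,fx=3.2,fy=3.2);b=cv2.resize(im2[180:270,240:340],None,fx=3.55,fy=3.55)
b=cv2.resize(b,(288,320));cv2.imwrite('pics/pl.png',np.hstack([a,b]))
"
```

```text
t 39.05 tcp [0.6368 0.1219 0.0414] phi 85.3 | turn 0.001 x 0.0009 y 0.0009 z 0.0334
```

View pics/pl.png

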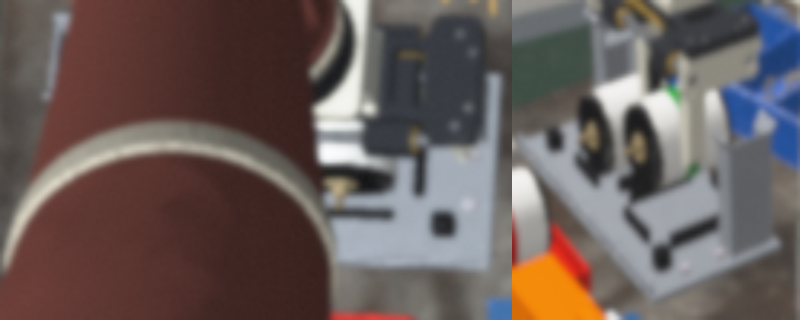

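The spare hangs over its saddle with the stud facing the robot, tip near px (235,241). I'll check that against the expected projection and against the old cap's stud.

```bash
python3 - <<'E'
from h import *
im,K,E=cam('top')
print('expected tip',proj((.590,.1267,.072),K,E))
m=mask(im,(12,60,60),(30,255,255),(225,228,250,250)); ys,xs=np.where(m); print(xs.min(),xs.max(),ys.min(),ys.max(), [int(xs[ys==y].mean()) for y in sorted(set(ys))])
o=cv2.imread('pics/t3.png')
m=mask(o,(12,60,60),(30,255,255),(228,232,256,255)); ys,xs=np.where(m); print(xs.min(),xs.max(),ys.min(),ys.max(),xs[ys==ys.max()].mean()); print(ray((xs[ys==ys.max()].mean(),ys.max()),.039,K,E))
print('exp tip seated',proj((.590,.1267,.039),K,E))
E
```

```text
expected tip [235.21825602 243.6330681 ]
230 240 234 240 [234, 234, 235, 235, 235, 235, 235]
235 244 237 246 239.0
[0.59203034 0.12556342 0.039     ]
exp tip seated [238.43822866 247.01422008]
```

The spare sits about 3.5 mm too far from the robot. I'll correct that and lower it.

>>> jog_arm([
  {"offset": [0.004, 0.0005, 0], "turn": 0},
  {"offset": [0, 0, 0.008], "turn": 0},
  {"offset": [0, 0, 0.008], "turn": 0},
  {"offset": [0, 0, 0.006], "turn": 0},
  {"offset": [0, 0, 0.004], "turn": 0},
  {"offset": [0, 0, 0], "turn": 0},
])

```text
time: 39.95
tcp_pos: [0.6348, 0.1234, 0.0175]
eef_rot: [0.041, 0.999, 0.0, 0.001]
force: [-0.5, -1.0, 7.0]
gripper_width: 0.602
gripper_force: 35.0
```

>>> jog_arm([
  {"offset": [0, 0, 0.003], "turn": 0},
  {"offset": [0, 0, 0.002], "turn": 0},
  {"offset": [0, 0, 0.0015], "turn": 0},
  {"offset": [0, 0, 0], "turn": 0},
])

```text
time: 40.45
tcp_pos: [0.6389, 0.1231, 0.0138]
eef_rot: [0.041, 0.999, 0.001, 0.006]
force: [2.2, -2.2, 14.1]
gripper_width: 0.6
gripper_force: 35.0
```

The front end touches the saddle's stop. Back up and undo the shift.

>>> jog_arm([
  {"offset": [0, 0, -0.006], "turn": 0},
  {"offset": [0, 0, -0.006], "turn": 0},
  {"offset": [-0.0045, 0, 0], "turn": 0},
  {"offset": [0, 0, 0], "turn": 0},
  {"offset": [0, 0, 0], "turn": 0},
])

```text
time: 41.08
tcp_pos: [0.6373, 0.123, 0.0205]
eef_rot: [0.04, 0.999, -0.0, -0.001]
force: [-0.4, 0.3, -2.1]
gripper_width: 0.601
gripper_force: 35.0
```

>>> jog_arm([
  {"offset": [0, 0, 0.005], "turn": 0},
  {"offset": [0, 0, 0.005], "turn": 0},
  {"offset": [0, 0, 0.002], "turn": 0},
  {"offset": [0, 0, 0], "turn": 0},
])

```text
time: 41.58
tcp_pos: [0.6397, 0.123, 0.0118]
eef_rot: [0.041, 0.999, 0.0, 0.002]
force: [-0.9, -1.0, 10.0]
gripper_width: 0.599
gripper_force: 35.0
```

>>> jog_arm([
  {"offset": [-0.003, 0, -0.004], "turn": 0},
  {"offset": [0, 0, 0], "turn": 0},
  {"offset": [0, 0, 0.003], "turn": 0},
  {"offset": [0, 0, 0.002], "turn": 0},
  {"offset": [0, 0, 0], "turn": 0},
  {"offset": [0, 0, 0], "turn": 0},
])

```text
time: 42.32
tcp_pos: [0.6407, 0.1229, 0.0116]
eef_rot: [0.04, 0.999, -0.0, 0.0]
force: [-5.9, -2.2, 17.2]
gripper_width: 0.6
gripper_force: 35.0
```

Still resting high, so I'll measure both studs in the scene view (numbers only).

```bash
python3 - <<'E'
from h import *
im2,K,E=cam('scene'); im,Kt,Et=cam('top')
c,s=np.cos(np.radians(-94.7)),np.sin(np.radians(-94.7))
W=lambda x,y,z:(.630+c*x-s*y,.171+s*x+c*y,z)
m=mask(im2,(12,70,60),(32,255,255),(250,190,310,250))
n,l,st,ce=cv2.connectedComponentsWithStats(m)
for i in range(1,n):
    if st[i,4]>8: print(st[i],ce[i].round(2))
for x in(-48,48):
    print(x,[proj(W(x/1000,y,.039),K,E).round(1).tolist() for y in(-.036,-.029,-.021)],proj(W(x/1000,-.029,.043),K,E).round(1))
m=mask(im,(12,60,60),(30,255,255),(225,228,250,255)); ys,xs=np.where(m); print('top',xs.min(),xs.max(),ys.min(),ys.max())
s_=bot.get_state();print(s_['tcp_pos'],s_['force'],s_['torque'])
E
```

```text
[277 190  17   8  67] [284.54 193.43]
[294 205   5   7  18] [296.06 207.78]
[265 215   6   8  35] [267.26 218.23]
[279 225   9   9  53] [283.45 229.17]
-48 [[262.7, 218.7], [265.1, 218.0], [267.7, 217.2]] [265.  216.7]
48 [[280.0, 233.9], [282.4, 233.2], [285.1, 232.3]] [282.3 231.8]
top 235 243 236 246
[0.64074436 0.12289303 0.01162153] [-5.7961308  -1.08757272 17.37441935] [-0.3526388   1.28723686  0.00987974]
```

>>> jog_arm([
  {"offset": [0, 0, 0], "turn": 0},
  {"offset": [0, 0, 0], "turn": 0},
  {"offset": [0, 0, 0], "turn": 0},
  {"offset": [0, 0, 0], "turn": 0},
], claw=0.75)

```text
time: 42.92
tcp_pos: [0.6405, 0.1229, 0.0076]
eef_rot: [0.04, 0.999, -0.0, -0.0]
force: [-0.1, -1.1, -0.5]
gripper_width: 0.747
gripper_force: 0.0
```

```bash
cat > st.py <<'E'
from h import *
im2,K,E=cam('scene'); im,Kt,Et=cam('top')
m=mask(im2,(12,70,60),(32,255,255),(255,205,292,250))
n,l,st,ce=cv2.connectedComponentsWithStats(m)
for i in range(1,n):
    if st[i,4]>8: print(st[i],ce[i].round(2))
m=mask(im,(12,60,60),(30,255,255),(225,228,250,255)); ys,xs=np.where(m); print('top',xs.min(),xs.max(),ys.min(),ys.max())
s=bot.get_state();print(s['time'],s['tcp_pos'].round(4) if hasattr(s['tcp_pos'],'round') else s['tcp_pos'],s['force'])
a=im2[170:260,235:335]; b=im[185:265,180:280]
cv2.imwrite('pics/last.png',np.hstack([cv2.resize(a,(400,360),interpolation=cv2.INTER_CUBIC),cv2.resize(b,(400,360),interpolation=cv2.INTER_CUBIC)]))
E
python3 st.py
```

```text
[265 215   6   8  35] [267.37 218.2 ]
[279 225   9   9  53] [283.49 229.23]
top 235 243 236 245
43.025 [0.6406 0.1229 0.0078] [ 0.69607462 -0.75074881 -0.53651288]
```

The spare is resting with its nose about 12 mm high. I'll raise the gripper clear and use the last picture.

>>> jog_arm([
  {"offset": [0, 0, -0.01], "turn": 0},
  {"offset": [0, 0, -0.02], "turn": 0},
  {"offset": [0, 0, -0.04], "turn": 0},
  {"offset": [0, 0, -0.05], "turn": 0},
  {"offset": [0, 0, -0.02], "turn": 0},
  {"offset": [0, 0.05, 0], "turn": 0},
  {"offset": [0, 0.05, 0], "turn": 0},
  {"offset": [0, 0.05, 0], "turn": 0},
  {"offset": [0, 0, 0], "turn": 0},
])

```text
time: 44.15
tcp_pos: [0.6509, 0.2802, 0.1496]
eef_rot: [0.036, 0.999, 0.003, -0.0]
force: [-0.4, -0.1, 0.2]
gripper_width: 0.75
gripper_force: 0.0
```

```bash
python3 st.py
```

```text
[265 215   6   8  35] [267.26 218.23]
[279 225   9   9  53] [283.45 229.17]
top 233 243 236 246
44.25 [0.6529 0.2725 0.1493] [-0.25539752 -0.10573634 -0.6652476 ]
```

View pics/last.png

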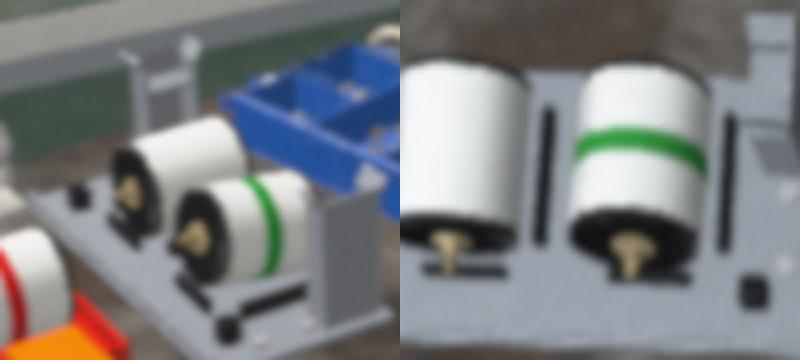

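The picture shows the spare sitting nose-up with its front edge on the saddle's front stop bar (right panel, bar at (650,277)), and its tail is down. I'll regrasp lightly and draw it back a few millimetres so the nose drops.

```bash
python3 -c "
from h import *
go(.640,.1225,.010,-94.7)
"
```

```text
t 44.25 tcp [0.6529 0.2725 0.1493] phi 85.4 | turn 0.002 x 0.0006 y -0.1506 z 0.1393
```

>>> jog_arm([
  {"offset": [0, -0.03, 0], "turn": 0},
  {"offset": [0, -0.05, 0], "turn": 0},
  {"offset": [0, -0.045, 0], "turn": 0},
  {"offset": [0, -0.0255, 0], "turn": 0},
  {"offset": [0, 0, 0], "turn": 0},
  {"offset": [0, 0, 0.03], "turn": 0},
  {"offset": [0, 0, 0.04], "turn": 0},
  {"offset": [0, 0, 0.03], "turn": 0},
  {"offset": [0, 0, 0.02], "turn": 0},
  {"offset": [0, 0, 0.014], "turn": 0},
  {"offset": [0, 0, 0.005], "turn": 0},
  {"offset": [0, 0, 0], "turn": 0},
])

```text
time: 45.75
tcp_pos: [0.641, 0.1228, 0.0095]
eef_rot: [0.04, 0.999, 0.0, 0.0]
force: [0.5, 0.4, -0.6]
gripper_width: 0.75
gripper_force: 0.0
```

>>> jog_arm([
  {"offset": [0, 0, 0], "turn": 0},
  {"offset": [0, 0, 0], "turn": 0},
  {"offset": [0, 0, 0], "turn": 0},
  {"offset": [-0.002, 0, 0], "turn": 0},
  {"offset": [-0.002, 0, 0], "turn": 0},
  {"offset": [-0.002, 0, 0], "turn": 0},
  {"offset": [0, 0, 0], "turn": 0},
  {"offset": [0, 0, 0], "turn": 0},
], claw=0.4, grip_force=8)

```text
time: 46.75
tcp_pos: [0.6442, 0.1225, 0.01]
eef_rot: [0.04, 0.999, -0.0, -0.002]
force: [-5.4, -0.1, 8.1]
gripper_width: 0.604
gripper_force: 8.0
```

```bash
python3 st.py
```

```text
[265 214   6   9  36] [267.25 218.17]
[280 225   9   9  56] [284.64 228.84]
top 237 243 236 242
46.85 [0.6442 0.1225 0.0099] [-4.98512842  0.6840839   7.79230368]
```

>>> jog_arm([
  {"offset": [0, 0, 0], "turn": 0},
  {"offset": [0, 0, 0], "turn": 0},
  {"offset": [0, 0, 0], "turn": 0},
  {"offset": [0, 0, 0], "turn": 0},
], claw=0.7)

```text
time: 47.35
tcp_pos: [0.6467, 0.1218, 0.0089]
eef_rot: [0.04, 0.999, -0.0, -0.0]
force: [-0.2, -0.2, 0.5]
gripper_width: 0.698
gripper_force: 0.0
```

```bash
python3 st.py
```

```text
[265 215   6   8  36] [267.42 218.11]
[280 230   7   8  43] [283.26 233.47]
top 239 244 240 245
47.45 [0.6466 0.1218 0.009 ] [ 0.03536305 -0.07125746 -0.3057007 ]
```

The nose dropped: the stud height now matches its neighbour's. Retract and compare the green band with where the red one was.

>>> jog_arm([
  {"offset": [0.003, 0.001, -0.01], "turn": 0},
  {"offset": [0, 0, -0.03], "turn": 0},
  {"offset": [0, 0, -0.05], "turn": 0},
  {"offset": [0, 0, -0.05], "turn": 0},
  {"offset": [0, 0.05, 0], "turn": 0},
  {"offset": [0, 0.06, 0], "turn": 0},
  {"offset": [0, 0.05, 0], "turn": 0},
  {"offset": [0, 0, 0], "turn": 0},
])

```text
time: 48.45
tcp_pos: [0.6541, 0.2906, 0.1493]
eef_rot: [0.036, 0.999, 0.003, -0.001]
force: [0.1, 0.1, -0.5]
gripper_width: 0.7
gripper_force: 0.0
```

```bash
python3 st.py; python3 - <<'E'
from h import *
im,K,E=cam('top')
m=mask(im,(45,100,50),(85,255,255),(205,195,265,250)); w,r,b=rect(m,.072,K,E);print('green',b,r)
o=cv2.imread('pics/t3.png')
for n,i in(('old',o),('new',im)):
    m=mask(i,(0,0,140),(180,50,255),(222,198,262,240)); w,r,b=rect(m,.06,K,E);print(n,b,np.round(r[0],1),np.round(r[1],1),r[2])
g=cv2.cvtColor(im,6);go_=cv2.cvtColor(o,6)
for c in(234,240,247): print(c,g[196:250:2,c].tolist(),go_[196:250:2,c].tolist())
E
```

```text
[265 215   6   8  36] [267.33 218.28]
[280 230   7   8  42] [283.19 233.5 ]
top 236 244 240 247
48.55 [0.6564 0.2826 0.1494] [0.38976507 0.1806541  0.15657121]
green (225, 218, 31, 7) ((636.07958984375, 117.00566101074219), (59.68473434448242, 10.5535249710083), 83.34921264648438)
old (222, 200, 35, 40) [642.9 121.2] [79.4 67.9] 0.19453702867031097
new (222, 202, 33, 38) [641.3 123.2] [76.  63.9] 0.19454757869243622
234 [70, 69, 61, 134, 240, 245, 246, 247, 247, 246, 225, 140, 124, 189, 243, 247, 247, 247, 247, 238, 116, 29, 61, 85, 43, 49, 126] [75, 66, 152, 247, 251, 251, 252, 252, 251, 227, 123, 113, 209, 250, 252, 252, 252, 252, 235, 102, 32, 40, 53, 118, 121, 59, 135]
240 [68, 65, 59, 130, 236, 242, 242, 241, 242, 241, 223, 138, 116, 167, 234, 240, 240, 239, 239, 225, 105, 32, 73, 116, 104, 94, 121] [74, 65, 157, 245, 249, 249, 249, 249, 249, 220, 119, 110, 199, 246, 248, 248, 248, 247, 232, 107, 35, 98, 139, 141, 137, 124, 139]
247 [88, 87, 79, 76, 183, 221, 221, 220, 219, 218, 207, 141, 95, 113, 183, 209, 208, 207, 204, 201, 146, 45, 21, 19, 20, 40, 107] [94, 88, 115, 222, 235, 234, 233, 233, 231, 220, 135, 86, 133, 214, 227, 225, 224, 224, 218, 141, 37, 23, 22, 78, 129, 71, 114]
```

Same angle and level as the old cap, about 3 mm forward but within the saddle play. Next, the bar.

>>> jog_arm([
  {"offset": [0.02, 0, 0], "turn": 0.154},
  {"offset": [0, 0, 0], "turn": 0.154},
  {"offset": [0, 0, 0], "turn": 0.154},
  {"offset": [0, 0, 0], "turn": 0.154},
  {"offset": [0, 0, 0], "turn": 0.154},
  {"offset": [0, 0, 0], "turn": 0.154},
  {"offset": [0, 0, 0], "turn": 0.154},
  {"offset": [0, 0, 0], "turn": 0.154},
  {"offset": [0, 0, 0], "turn": 0.154},
  {"offset": [0, 0, 0], "turn": 0.154},
  {"offset": [-0.03, -0.03, 0], "turn": 0},
  {"offset": [-0.05, -0.03, 0], "turn": 0},
  {"offset": [-0.05, -0.03, 0], "turn": 0},
  {"offset": [-0.05, -0.02, 0], "turn": 0},
  {"offset": [-0.05, 0, 0], "turn": 0},
  {"offset": [-0.05, 0, 0], "turn": 0},
  {"offset": [-0.03, 0, 0], "turn": 0},
  {"offset": [-0.02, 0, 0], "turn": 0},
  {"offset": [0, 0, 0], "turn": 0},
  {"offset": [0, 0, 0], "turn": 0},
], claw=0.3, grip_force=45)

```text
time: 51.1
tcp_pos: [0.5102, -0.0396, 0.1494]
eef_rot: [0.725, 0.689, 0.0, -0.0]
force: [0.5, 0.4, 0.2]
gripper_width: 0.299
gripper_force: 0.0
```

```bash
python3 -c "
from h import *
go(.500,-.0738,.0025,-3.1)
im,K,E=cam('top')
"
```

```text
t 51.1 tcp [ 0.5102 -0.0396  0.1494] phi -2.9 | turn 0.004 x -0.0347 y -0.0083 z 0.1469
```

>>> jog_arm([
  {"offset": [-0.015, -0.004, 0], "turn": 0.004},
  {"offset": [-0.0197, -0.0043, 0], "turn": 0},
  {"offset": [0, 0, 0.03], "turn": 0},
  {"offset": [0, 0, 0.04], "turn": 0},
  {"offset": [0, 0, 0.02], "turn": 0},
  {"offset": [0, 0, 0], "turn": 0},
])

```text
time: 51.9
tcp_pos: [0.4988, -0.0744, 0.0579]
eef_rot: [0.726, 0.688, -0.001, -0.001]
force: [-0.0, -0.2, 0.5]
gripper_width: 0.301
gripper_force: 0.0
```

```bash
python3 -c "
from h import *
go(.500,-.0738,.0025,-3.1)
im,K,E=cam('scene')
m=mask(im,(0,0,0),(180,255,60),(255,240,320,330)); w,r,b=rect(m,.053,K,E);print(b,r, proj((.5,-.0738,.053),K,E))
"
```

```text
t 51.9 tcp [ 0.4988 -0.0744  0.0579] phi -3.1 | turn -0.0 x 0.0006 y 0.0012 z 0.0554
(290, 275, 18, 18) ((496.18707275390625, -94.90742492675781), (65.71220397949219, 33.23542022705078), 84.96922302246094) [295.47833656 277.52051313]
```

>>> jog_arm([
  {"offset": [0, 0.001, 0.015], "turn": 0},
  {"offset": [0, 0, 0.015], "turn": 0},
  {"offset": [0, 0, 0.015], "turn": 0},
  {"offset": [0, 0, 0.008], "turn": 0},
  {"offset": [0, 0, 0.003], "turn": 0},
  {"offset": [0, 0, 0], "turn": 0},
])

```text
time: 52.7
tcp_pos: [0.5013, -0.0742, 0.0031]
eef_rot: [0.726, 0.688, -0.0, -0.0]
force: [-0.3, -0.5, 0.4]
gripper_width: 0.3
gripper_force: 0.0
```

>>> jog_arm([
  {"offset": [0, 0, 0], "turn": 0},
  {"offset": [0, 0, 0], "turn": 0},
  {"offset": [0, 0, 0], "turn": 0},
  {"offset": [0, 0, 0], "turn": 0},
], claw=0)

```text
time: 53.2
tcp_pos: [0.5011, -0.0741, 0.0035]
eef_rot: [0.726, 0.688, -0.0, -0.0]
force: [-0.9, 0.1, 4.2]
gripper_width: 0.165
gripper_force: 45.0
```

>>> jog_arm([
  {"offset": [0, 0, -0.01], "turn": 0},
  {"offset": [0, 0, -0.02], "turn": 0},
  {"offset": [0, 0, -0.03], "turn": 0},
  {"offset": [0, 0, -0.035], "turn": 0},
  {"offset": [0, 0, -0.03], "turn": 0},
  {"offset": [0, 0, -0.015], "turn": 0},
  {"offset": [0, 0, 0], "turn": 0},
])

```text
time: 54.08
tcp_pos: [0.5018, -0.0741, 0.1438]
eef_rot: [0.726, 0.688, 0.001, 0.001]
force: [-0.1, 0.6, -1.6]
gripper_width: 0.168
gripper_force: 45.0
```

```bash
python3 -c "
from h import *
go(.6728,.1683,.143,-4.7)
"
```

```text
t 54.08 tcp [ 0.5018 -0.0741  0.1438] phi -3.1 | turn 0.028 x 0.2556 y 0.1506 z 0.0008
```

>>> jog_arm([
  {"offset": [0.012, 0, 0], "turn": 0.028},
  {"offset": [0.025, 0, 0], "turn": 0},
  {"offset": [0.03, 0, 0], "turn": 0},
  {"offset": [0.03, 0.01, 0], "turn": 0},
  {"offset": [0.03, 0.02, 0], "turn": 0},
  {"offset": [0.03, 0.025, 0], "turn": 0},
  {"offset": [0.03, 0.025, 0], "turn": 0},
  {"offset": [0.03, 0.025, 0], "turn": 0},
  {"offset": [0.02, 0.025, 0], "turn": 0},
  {"offset": [0.012, 0.013, 0], "turn": 0},
  {"offset": [0.0066, 0.0076, 0], "turn": 0},
  {"offset": [0, 0, 0], "turn": 0},
  {"offset": [0, 0, 0], "turn": 0},
])

```text
time: 55.7
tcp_pos: [0.6713, 0.1673, 0.1428]
eef_rot: [0.736, 0.677, -0.001, -0.0]
force: [-0.8, -0.1, -1.9]
gripper_width: 0.172
gripper_force: 45.0
```

```bash
python3 -c "
from h import *
go(.6728,.1683,.074,-4.7)
"
```

```text
t 55.7 tcp [0.6713 0.1673 0.1428] phi -4.8 | turn -0.001 x 0.0012 y 0.0015 z 0.0688
```

>>> jog_arm([
  {"offset": [0.0008, 0.0005, 0.01], "turn": 0},
  {"offset": [0, 0, 0.015], "turn": 0},
  {"offset": [0, 0, 0.012], "turn": 0},
  {"offset": [0, 0, 0.01], "turn": 0},
  {"offset": [0, 0, 0.008], "turn": 0},
  {"offset": [0, 0, 0.006], "turn": 0},
  {"offset": [0, 0, 0], "turn": 0},
])

```text
time: 56.58
tcp_pos: [0.6722, 0.169, 0.0816]
eef_rot: [0.735, 0.678, -0.0, -0.0]
force: [0.4, -0.0, -1.2]
gripper_width: 0.174
gripper_force: 45.0
```

>>> jog_arm([
  {"offset": [0, 0, 0.003], "turn": 0},
  {"offset": [0, 0, 0.002], "turn": 0},
  {"offset": [0, 0, 0.0015], "turn": 0},
  {"offset": [0, 0, 0], "turn": 0},
])

```text
time: 57.08
tcp_pos: [0.6724, 0.1691, 0.0756]
eef_rot: [0.735, 0.678, -0.0, -0.0]
force: [-0.1, 0.0, -2.0]
gripper_width: 0.169
gripper_force: 45.0
```

>>> jog_arm([
  {"offset": [0, 0, 0.001], "turn": 0},
  {"offset": [0, 0, 0.001], "turn": 0},
  {"offset": [0, 0, 0.001], "turn": 0},
  {"offset": [0, 0, 0], "turn": 0},
])

```text
time: 57.58
tcp_pos: [0.6728, 0.1691, 0.0746]
eef_rot: [0.735, 0.678, 0.0, 0.0]
force: [-3.1, -0.4, 6.6]
gripper_width: 0.172
gripper_force: 45.0
```

Seated at home height. Release the bar and go back for the hood.

>>> jog_arm([
  {"offset": [0, 0, -0.001], "turn": 0},
  {"offset": [0, 0, 0], "turn": 0},
  {"offset": [0, 0, 0], "turn": 0},
  {"offset": [0, 0, -0.02], "turn": 0},
  {"offset": [0, 0, -0.03], "turn": 0},
  {"offset": [0, 0, -0.04], "turn": 0},
  {"offset": [-0.02, -0.03, 0], "turn": -0.028},
  {"offset": [-0.03, -0.04, 0], "turn": 0},
  {"offset": [-0.04, -0.045, 0], "turn": 0},
  {"offset": [-0.045, -0.04, 0], "turn": 0},
  {"offset": [-0.045, -0.03, 0], "turn": 0},
  {"offset": [-0.035, -0.02, 0], "turn": 0},
  {"offset": [-0.025, -0.01, 0], "turn": 0},
  {"offset": [-0.015, 0, 0], "turn": 0},
  {"offset": [0, 0, 0], "turn": 0},
  {"offset": [0, 0, 0], "turn": 0},
], claw=0.4)

```text
time: 59.58
tcp_pos: [0.4443, -0.0719, 0.1635]
eef_rot: [0.725, 0.688, 0.0, -0.0]
force: [0.6, 0.0, 0.2]
gripper_width: 0.401
gripper_force: 0.0
```

```bash
python3 -c "
from h import *
go(.4384,-.0704,.0565,-3.1)
im,K,E=cam('top')
m=mask(im,(0,0,170),(180,40,255),(145,185,290,215)); w,r,b=rect(m,.084,K,E);print('bar',b,r)
m=mask(im,(45,100,50),(85,255,255),(205,195,265,250)); w,r,b=rect(m,.072,K,E);print('green',b,r)
im,K,E=cam('scene')
m=mask(im,(12,70,60),(32,255,255),(255,205,292,250))
n,l,st,ce=cv2.connectedComponentsWithStats(m); print(st[1:],ce[1:])
"
```

```text
t 59.58 tcp [ 0.4443 -0.0719  0.1635] phi -3.0 | turn 0.002 x 0.0012 y -0.006 z 0.107
bar (151, 193, 126, 22) ((665.7427978515625, 166.50721740722656), (243.5041961669922, 41.685184478759766), 85.35567474365234)
green (225, 218, 31, 7) ((636.07958984375, 117.00566101074219), (59.68473434448242, 10.5535249710083), 83.34921264648438)
[[255 205   1   1   1]
 [264 215   7   8  36]
 [280 232   7   6  28]
 [255 241   1   1   1]] [[255.         205.        ]
 [267.25       218.13888889]
 [283.67857143 234.57142857]
 [255.         241.        ]]
```

>>> jog_arm([
  {"offset": [0.0012, -0.006, 0.01], "turn": 0},
  {"offset": [0, 0, 0.025], "turn": 0},
  {"offset": [0, 0, 0.03], "turn": 0},
  {"offset": [0, 0, 0.02], "turn": 0},
  {"offset": [0, 0, 0.012], "turn": 0},
  {"offset": [0, 0, 0.006], "turn": 0},
  {"offset": [0, 0, 0.003], "turn": 0},
  {"offset": [0, 0, 0], "turn": 0},
])

```text
time: 60.68
tcp_pos: [0.4379, -0.0716, 0.0579]
eef_rot: [0.726, 0.688, 0.0, 0.0]
force: [0.0, 0.8, -0.2]
gripper_width: 0.4
gripper_force: 0.0
```

>>> jog_arm([
  {"offset": [0, 0, 0], "turn": 0},
  {"offset": [0, 0, 0], "turn": 0},
  {"offset": [0, 0, 0], "turn": 0},
  {"offset": [0, 0, 0], "turn": 0},
  {"offset": [0, 0, 0], "turn": 0},
], claw=0)

```text
time: 61.3
tcp_pos: [0.438, -0.0716, 0.0579]
eef_rot: [0.726, 0.688, 0.0, 0.0]
force: [0.7, 0.4, 2.0]
gripper_width: 0.17
gripper_force: 45.0
```

>>> jog_arm([
  {"offset": [0, 0, -0.005], "turn": 0},
  {"offset": [0, 0, -0.015], "turn": 0},
  {"offset": [0, 0, -0.025], "turn": 0},
  {"offset": [0, 0, -0.03], "turn": 0},
  {"offset": [0, 0, -0.02], "turn": 0},
  {"offset": [0, 0, -0.01], "turn": 0},
  {"offset": [0, 0, 0], "turn": 0},
])

```text
time: 62.18
tcp_pos: [0.4377, -0.0715, 0.1628]
eef_rot: [0.726, 0.688, 0.0, 0.0]
force: [-0.3, 0.0, -1.7]
gripper_width: 0.171
gripper_force: 45.0
```

```bash
python3 -c "
from h import *
go(.600,.1734,.16,-4.7)
"
```

```text
t 62.17 tcp [ 0.4377 -0.0715  0.1628] phi -3.1 | turn 0.028 x 0.2574 y 0.1417 z 0.0028
```

>>> jog_arm([
  {"offset": [0.015, 0.008, 0], "turn": 0.028},
  {"offset": [0.025, 0.013, 0], "turn": 0},
  {"offset": [0.03, 0.017, 0], "turn": 0},
  {"offset": [0.03, 0.017, 0], "turn": 0},
  {"offset": [0.03, 0.017, 0], "turn": 0},
  {"offset": [0.03, 0.017, 0], "turn": 0},
  {"offset": [0.03, 0.017, 0], "turn": 0},
  {"offset": [0.03, 0.016, 0], "turn": 0},
  {"offset": [0.02, 0.011, 0], "turn": 0},
  {"offset": [0.011, 0.006, 0], "turn": 0},
  {"offset": [0.0052, 0.0027, 0], "turn": 0},
  {"offset": [0, 0, 0], "turn": 0},
  {"offset": [0, 0, 0], "turn": 0},
])

```text
time: 63.8
tcp_pos: [0.5992, 0.1712, 0.1627]
eef_rot: [0.736, 0.677, -0.0, 0.0]
force: [0.8, -0.0, -2.3]
gripper_width: 0.169
gripper_force: 45.0
```

```bash
python3 -c "
from h import *
go(.600,.1722,.061,-4.7)
"
```

```text
t 63.8 tcp [0.5992 0.1712 0.1627] phi -4.8 | turn -0.001 x 0.0011 y 0.0008 z 0.1017
```

>>> jog_arm([
  {"offset": [0.0007, 0.0005, 0.01], "turn": 0.001},
  {"offset": [0, 0, 0.015], "turn": 0},
  {"offset": [0, 0, 0.015], "turn": 0},
  {"offset": [0, 0, 0.015], "turn": 0},
  {"offset": [0, 0, 0.01], "turn": 0},
  {"offset": [0, 0, 0.008], "turn": 0},
  {"offset": [0, 0, 0.006], "turn": 0},
  {"offset": [0, 0, 0], "turn": 0},
])

```text
time: 64.8
tcp_pos: [0.5998, 0.1731, 0.0833]
eef_rot: [0.736, 0.677, -0.0, -0.0]
force: [0.5, -0.6, -1.8]
gripper_width: 0.169
gripper_force: 45.0
```

>>> jog_arm([
  {"offset": [0, 0, 0.005], "turn": 0},
  {"offset": [0, 0, 0.005], "turn": 0},
  {"offset": [0, 0, 0.004], "turn": 0},
  {"offset": [0, 0, 0.003], "turn": 0},
  {"offset": [0, 0, 0], "turn": 0},
])

```text
time: 65.42
tcp_pos: [0.5998, 0.173, 0.0663]
eef_rot: [0.736, 0.677, -0.0, -0.0]
force: [-0.7, 0.0, -0.9]
gripper_width: 0.167
gripper_force: 45.0
```

>>> jog_arm([
  {"offset": [0, 0, 0.002], "turn": 0},
  {"offset": [0, 0, 0.002], "turn": 0},
  {"offset": [0, 0, 0.001], "turn": 0},
  {"offset": [0, 0, 0.001], "turn": 0},
  {"offset": [0, 0, 0], "turn": 0},
])

```text
time: 66.05
tcp_pos: [0.6001, 0.1731, 0.061]
eef_rot: [0.736, 0.677, 0.0, 0.0]
force: [-1.0, 0.4, 0.8]
gripper_width: 0.167
gripper_force: 45.0
```

>>> jog_arm([
  {"offset": [0, 0, 0.0005], "turn": 0},
  {"offset": [0, 0, 0], "turn": 0},
  {"offset": [0, 0, 0], "turn": 0},
  {"offset": [0, 0, -0.02], "turn": 0},
  {"offset": [0, 0, -0.03], "turn": 0},
  {"offset": [0, 0, -0.04], "turn": 0},
  {"offset": [-0.03, -0.02, -0.02], "turn": 0},
  {"offset": [-0.05, -0.03, 0], "turn": 0},
  {"offset": [-0.05, -0.03, 0], "turn": 0},
  {"offset": [-0.05, -0.03, 0], "turn": 0},
  {"offset": [-0.05, 0, 0], "turn": 0},
  {"offset": [-0.05, 0, 0], "turn": 0},
  {"offset": [-0.03, 0, 0], "turn": 0},
  {"offset": [0, 0, 0], "turn": 0},
], claw=0.4)

```text
time: 67.8
tcp_pos: [0.4642, -0.1296, 0.1705]
eef_rot: [0.738, 0.675, -0.0, 0.001]
force: [0.9, 0.9, -0.2]
gripper_width: 0.399
gripper_force: 0.0
```

```bash
python3 - <<'E'
from h import *
im,K,E=cam('top'); o=cv2.imread('pics/top0.png')
i2,K2,E2=cam('scene'); o2=cv2.imread('pics/scene0.png')
for n,i in(('old',o),('new',im)):
    for nm,lo,hi,roi,z in [("hood",(8,150,80),(18,255,255),(130,210,290,270),.08),("barlug",(0,0,0),(180,255,70),(190,185,230,206),.124),("band",(0,120,80),(6,255,255),(215,200,265,232),.072),("green",(45,100,50),(85,255,255),(215,200,265,232),.072),("tape",(20,120,100),(32,255,255),(420,220,470,265),.02),("redtray",(0,150,80),(8,255,255),(175,265,270,350),.018),("bar",(0,0,170),(180,40,255),(140,185,290,204),.084)]:
        m=mask(i,lo,hi,roi)
        if m.any(): w,r,b=rect(m,z,K,E); print(n,nm,b,np.round(r[0],1),np.round(r[1],1),round(r[2],1))
for n,i in(('old',o2),('new',i2)):
    m=mask(i,(8,150,80),(18,255,255),(240,180,310,260)); print(n,rect(m,.08,K2,E2)[2])
m=mask(im,(0,0,150),(180,60,255),(180,265,265,350)); print('white in tray',rect(m,.06,K,E)[1:])
d=cv2.absdiff(im,o)[220:275,340:400]; print('spool diff',d.mean())
print(bot.get_state()['tcp_pos'],bot.get_state()['time'])
E
```

```text
old hood (147, 226, 128, 32) [595.5 171.7] [245.3  55.9] 85.6
old barlug (197, 190, 26, 14) [670.5 164.1] [47.5 25.3] 87.4
old band (226, 216, 31, 7) [640.3 115. ] [59.8 10.9] 83.2
old tape (427, 228, 32, 31) [ 583.7 -289.4] [64.8 63.1] 87.4
old redtray (184, 275, 75, 70) [470.1 165.6] [143.  130.4] 84.3
old bar (152, 193, 49, 11) [683.7 239.2] [94.2 20.4] 87.4
new hood (146, 226, 129, 32) [594.4 172.7] [245.9  55.3] 85.7
new barlug (196, 192, 26, 13) [667.6 166. ] [47.5 23.3] 87.4
new green (225, 218, 31, 7) [636. 117.] [59.7 10.4] 83.3
new tape (438, 228, 20, 10) [ 608.9 -304. ] [41.9 16. ] 63.7
new redtray (184, 275, 75, 70) [470.1 165.6] [142.7 130.5] 84.3
new bar (151, 193, 49, 11) [683.8 240.7] [93.4 20.4] 87.4
old (244, 193, 60, 66)
new (245, 210, 59, 48)
white in tray (((498.5026550292969, 160.8258819580078), (57.909446716308594, 31.420501708984375), 84.8046646118164), (204, 284, 31, 18))
spool diff 25.705454545454547
[ 0.46481883 -0.12568118  0.17007705] 67.9
```

The hood and bar are back home within about 1–2 mm of where they started, the green band is in the saddle, and the red-banded cap is in the tray. Handing in.

```bash
python3 -c "
from plant import bot
print(bot.hand_in())"
```

```text
the job is handed in; nothing more can be done
None
```

The job is done and handed in at about 68 s: the red-banded capacitor is in the reject tray, the green-banded spare is in its saddle with its stud the same way as its neighbour's (about 4 mm toward the hood from where the old one lay), and the bar, then the hood, are back home; I steered clear of the tape roll and solder spool, but the arm hid them in the final check.

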